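# Turn the scrubber end for end and pack it in the drying rack

## Robot

A 6-joint arm with a two-finger parallel gripper is mounted at the origin on the work surface. World frame = base frame: x ahead of the robot, y to its left, z up, the work surface at z = 0. Lengths are in m, angles in rad, forces in N, time in s.
With the tool pointing down it reaches from about 0.375 to 0.9 m from the base axis. Payload 3.1 kg.
Tool frame: the origin (TCP) lies midway between the tips of the shut fingers; the grasp point (between the pads) lies 19 mm behind it (manip.hold_point_z is the distance from the TCP to the grasp point, in m); x points along the fingers, y is the direction in which the jaws open and shut, and the axes are right-handed (so a half turn about x gives the same grasp; the last joint's range is limited). The gripper opens to 85 mm and grips with 20 to 120 N. Pads are 22 mm wide; open, the fingers measure 114 mm over their backs; the gripper's body (76 mm by 85 mm) begins 54 mm behind the grasp point. The pads swing forward as they close: fully open they stand 13 mm farther back than shut.
Start: joints at [-1.331, 0.527, 1.433, -0, 1.181, -0.178], TCP at [0.254, -0.571, 0.231] pointing down, gripper open.
Joint ranges: [-3.08, 3.08], [-0.75, 2.2], [0.22, 2.44], [-1.43, 4.57], [0, 2.65], [-2.85, 2.85]. Speed limits (rad/s): [2.79, 2.79, 3.14, 3.14, 3.14, 3.14].

## Interface

Orientations are given as a unit quaternion [x, y, z, w].
In Python, from station import manip, snapshot gives the robot as it stands.
- The arm moves only by the shell command python3 -m crank 'ROWS' [FORCE]. ROWS is JSON, a list of rows, each a list of 5 numbers: the finger opening in m, from 0 to 0.0854, then the shift along the tool's x, y, z in m, then the turn about the tool's x in rad. In form: [[grip, tx, ty, tz, yaw], ...]. A call has 1 to 5 rows; each row shifts and turns the commanded pose from where the row before left it, along the tool's axes as they then stand; what a row does not reach is not made up. A row lasts 1/10 s, in which the tool goes at most 50 mm and 8.59 degrees, less where a joint would pass 70% of its speed; a pose out of reach is approached as far as the arm can. A call is refused whole if a number of a shift passes 0.05 or a number of a turn 0.15, either way. A call with a gripper value outside its range is refused whole. The fingers move at their own pace and stop on an object; FORCE is the grip in N (left out, the last holds). Time passes only in rows, so rows that do not move let the fingers close. It gives the time, the measured TCP pose, the force and the opening at its end, in the units of the state.
- manip.sense(): the state, without advancing time (a new reading comes with each control period).
- snapshot(name): name is "scene" or "top"; returns a dict with "image" (480x640x3 uint8, blue, green, red), "range_z" (480x640 float32, m along the optical axis (not along the pixel's ray), 0 where there is no reading), "vertical_fov" (degrees; the focal length in pixels is half the picture's height over the tangent of half this angle, whatever the lens; pixels are square), "cx", "cy" (the principal point, pixels), "extrinsics" (4x4, takes a point from world to camera coordinates). Camera axes: x right, y up, looking along -z (the intrinsics and any distortion apply to the point x, -y, -z); pixel columns grow to the right and rows downward; lengths in m; the calibration is good to about 2 mm. A picture is of the moment at which its call begins.
- manip.sign_off(): hands the job in, once; it reports no verdict.
The state is a dict: "t": time; "q": joint angles; "qd": joint speeds; "tau": joint torques, N m; "tcp_pos": TCP position; "tool_rot": TCP orientation; "force": force on the tool from outside, world axes, zero at the start; "ft_torque": the same for the moment, N m; "finger_gap": opening from 0.0 (shut) to 1.0 (fully open).
Only numpy, scipy, OpenCV 4.12 (cv2) and the standard library are available. Lean on these libraries where they do the work, as an engineer would, in place of code of your own. Each camera call takes 0.05 s, during which the arm holds its last target.

## Task

The long-handled scrubber is tucked handle-first under the low cement ledge: draw it out by its orange head, set it down and let go on the open shelf top clear of the ledge, then take it again by the white handle. Lay it in the leaning wooden drying rack, flat side down, with the head going first up under the slatted flap, in the gap between the upright blue lid and the blue sliding end stop, and the handle end down against the strip at the rack's foot. Then push the end stop snug so that tray, lid and scrubber head stand packed against the rack's side wall, both dishes still upright, and leave all the other things where they are.

Things in the scene. Friction and masses are not known exactly. Their poses are not given: they have to be found in the camera images.
- scrubber: Loose hard silicone scrubber, 234 mm long, 0.16 kg, starts flat on the shelf top, handle under the ledge, head sticking out. Origin: mid-length, on the flat underside; +x to the head, z out of its back. White handle x -117 to 33, 20 wide (y), 22 thick; light orange head x 33 to 117, 56 wide, 30 thick, undersides flush. Balance point about x=+15.
- scrubber_head (a point): Point on the scrubber's underside below the centre of the head (75 mm from the scrubber's origin along its x). At the start the outer 70 to 82 mm of the head stick out of the ledge's front.
- scrubber_butt (a point): Point on the scrubber's underside at the very end of the handle (-117 mm along its x).
- ledge: Fixed low cement ledge, left or right of the robot (the rack takes the other side). Origin: middle of its open front edge, at z=0; +x goes in under it. Slab x 0 to 180 mm, 200 wide (y), underside 44 and top 60 mm above the shelf top; 12 mm walls close both sides and the back (inner face x=168). Soap dish and jar stand on top, 50 mm or more behind the front edge.
- bed: Sloping wooden bed of the fixed drying rack. +x runs up the slope (28 degrees, away from the robot), y across, z square to the bed; origin on the bed surface at the foot strip, mid-width, 18 mm above the shelf top. In mm: bed x -14 to 250, y -121 to 109; foot strip x -13 to -1, y -100 to 100, 14 high. Packed scrubber: handle end at x=0, head at x 150 to 234.
- flap_edge (a point): Lower edge, underside, of the fixed slatted flap over the upper part of the bed. In bed mm: flap underside z=85, 8 thick, x 150 to 244, y -121 to 102; three slats 14 wide along y, gaps 26. Carried by the side wall and by two posts 10 mm along x at y -121 to -109, x 152 to 162 and 232 to 242.
- wall_foot (a point): Foot of the inner face of the fixed side wall: bed y=+90 mm; the wall spans bed x 130 to 250 and is 85 high. A short rung, bed x 128 to 136, y 32 to 90, 12 high, holds tray and lid from sliding down; nothing but these two belongs behind it.
- head_spot (a point): Point on the bed under where the head's centre ends when packed: bed x=192, y=16 mm. Tray (26) + lid (20) + head (56 mm) then fill y=+90 to -12.
- rack: The fixed rack as a whole; origin on the shelf top (z=0), 60 mm level distance up-slope of the bed's origin; x away from the robot, y as the bed's. Yaw only. Footprint x -75 to 168, y -121 to 109 mm.
- stop (a joint): Travel (m) of the blue sliding end stop along bed +y, towards the side wall: 0 fully open, 0.075 exactly snug on the packed row, end of travel 0.085; starts at 0 to 0.018. About 2 N friction, stays where left. Upright panel 14 mm thick (y), bed x 15 to 240, up to 55 above the bed (a small bump on its rim to 64); inner face at bed y=-87 mm + travel, outer face -101 mm + travel.
- stop_push (a point): Point on the stop's outer face (-y side), at bed x=45 mm, 30 mm above the bed; moves with the stop. Pushing here towards bed +y closes the stop; the flap does not reach over this point.
- tray: Loose yellow soap tray standing on its long edge on the rack next to the side wall: 95 mm along the slope, 26 mm thick (y), 68 mm high. Origin: middle of its lower edge; axes as the bed's.
- lid: Loose blue box lid standing on edge on the rack beside the tray, on its stop side: 95 mm along the slope, 20 mm thick (y), 68 mm high. Origin: middle of its lower edge; axes as the bed's.
- lota: Loose aluminium pot, 76 mm across, 95 mm high, on the shelf top. Origin: centre of its underside. Leave alone.
- bottle: Loose orange bottle with white cap, 52 mm across, 170 mm high. Origin: centre of its underside. Leave alone.
- pumice: Loose grey stone block 75 x 50 x 34 mm (x, y, z) on the shelf top near the front. Origin: centre of its underside. Leave alone.
- soapdish: Loose white dish with green soap on top of the ledge, 90 x 65 x 25 mm. Origin: centre of its underside. Leave alone.
- jar: Loose amber jar with red cap on top of the ledge, 52 mm across, 75 mm high. Origin: centre of its underside. Leave alone.
- mug: Loose green mug at the far left, 80 mm across, 100 mm high. Origin: centre of its underside. Leave alone.
Not all that is in view belongs to the job. There is more than one size of the tray; the one meant has the size given above. Leave any pink look-alike of the scrubber alone.

How it is judged:
By the outcome, as a careful person would: the job done as asked, in the order asked, and still so for the second after the job is handed in, with the robot touching nothing.
It also fails if it takes over 72 s, if anything falls off the work surface, if the arm or the gripper's body presses on something with over 40 N, if the wrist force passes 120 N, or if a joint passes its speed limit or range.

## Working session

There is one attempt and no reset: what is moved stays moved. The work goes in short steps, Python scripts to look and compute and a shell command to move; the robot and the scene stay as the last step left them, time stands still between calls to the robot, and variables do not carry over. Pictures are saved under pics/ and viewed, and the job is handed in when it is done.

```bash
ls -la; mkdir -p pics; python3 - <<'E'
from station import manip, snapshot
import cv2
print(manip.sense()); print(manip.hold_point_z, [a for a in dir(manip) if a[0]!='_'])
for n in("scene","top"):
    s=snapshot(n); cv2.imwrite(f"pics/{n}0.png",s["image"]); print(n,s["vertical_fov"],s["cx"],s["cy"],s["extrinsics"].round(4).tolist(),[k for k in s])
E
```

```text
total 12
drwxr-xr-x  3 agent agent 4096 Dec  6 20:03 .
drwxr-xr-x 23 root  root  4096 Dec  6 20:02 ..
drwxr-xr-x  2 agent agent 4096 Dec  6 20:03 pics
{'t': 0.0, 'q': array([-1.33145296e+00,  5.28475237e-01,  1.43392071e+00, -1.20972794e-05,
        1.18139286e+00, -1.78486347e-01]), 'qd': array([-0.00046358, -0.00127882, -0.00100079, -0.00041433, -0.00037707,
        0.00092025]), 'tau': array([-7.72729290e-04, -4.42353094e+01, -1.78023881e+01, -3.67002694e-04,
        8.27516225e-03, -4.46345041e-06]), 'tcp_pos': array([ 0.25346813, -0.57050252,  0.23032219]), 'tool_rot': array([-0.69170351, -0.14743035,  0.69175866, -0.14587839]), 'force': array([-0.1783488 ,  0.19581616, -0.31334712]), 'ft_torque': array([ 0.00924465,  0.0137503 , -0.02129975]), 'finger_gap': 1.0026354342684443}
0.0187 ['PlanningError', 'hold_point_z', 'sense', 'sign_off']
scene 52.17127001121507 315.1690759688402 232.4665395913716 [[-0.3485, 0.9372, 0.0156, 0.1004], [-0.7257, -0.2803, 0.6284, 0.3001], [0.5933, 0.2077, 0.7778, -1.5481], [0.0, 0.0, 0.0, 1.0]] ['image', 'range_z', 'vertical_fov', 'cx', 'cy', 'extrinsics']
top 42.84270913883384 316.7975227141389 242.55363331032333 [[-0.0097, -0.9998, -0.0156, 0.0949], [0.9927, -0.0115, 0.12, -0.4993], [-0.1201, -0.0144, 0.9927, -1.5552], [0.0, 0.0, 0.0, 1.0]] ['image', 'range_z', 'vertical_fov', 'cx', 'cy', 'extrinsics']
```

View pics/scene0.png

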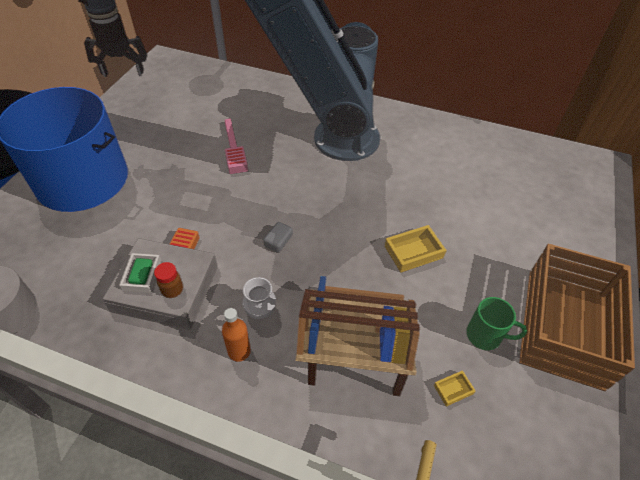

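View pics/top0.png

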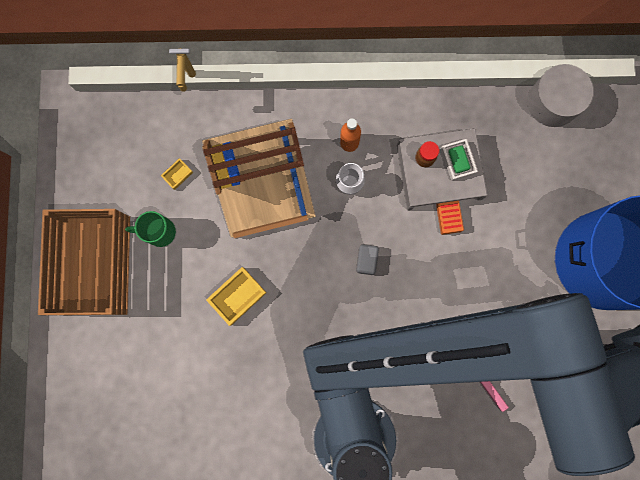

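Scene view: orange head at (184,238), ledge at (165,280), rack at (358,335). Top view: orange head at (451,218), ledge at (440,168), rack at (258,180). 
Possible confusions: orange-headed scrubber at top (451,218), the pink look-alike at top (492,395) and scene (235,155), and the orange bottle at top (350,135). The one described is (451,218), sticking out of the ledge front. Next I'll crop in on it and measure.

```bash
cat > h.py <<'E'
import numpy as np, cv2
from station import manip, snapshot
def K(s):
    f=240/np.tan(np.radians(s["vertical_fov"]/2)); return f,s["cx"],s["cy"]
def cam(s):
    E=s["extrinsics"]; return E[:3,:3],E[:3,3]
def cloud(s):
    f,cx,cy=K(s); R,t=cam(s); z=s["range_z"]; v,u=np.mgrid[:480,:640]
    P=np.stack([(u-cx)/f*z,-(v-cy)/f*z,-z],-1); W=(P-t)@R; W[z<=0]=np.nan; return W
def ray(s,u,v,h):
    f,cx,cy=K(s);R,t=cam(s); d=R.T@np.array([(u-cx)/f,-(v-cy)/f,-1]); c=-R.T@t
    return c+d*(h-c[2])/d[2]
def proj(s,p):
    f,cx,cy=K(s);R,t=cam(s); q=R@np.asarray(p,float)+t; return np.array([cx+f*q[0]/-q[2],cy-f*q[1]/-q[2]])
def tcp():
    from scipy.spatial.transform import Rotation as Ro
    m=manip.sense(); return m,m["tcp_pos"],Ro.from_quat(m["tool_rot"]).as_matrix()
E
python3 - <<'E'
from h import *
S={}
for n in("scene","top"):
    s=snapshot(n);S[n]=s;W=cloud(s);hsv=cv2.cvtColor(s["image"],cv2.COLOR_BGR2HSV)
    x0,y0=(150,215) if n=="scene" else (430,190)
    # table check
    for (u,v) in ([(330,200),(480,180),(100,220)] if n=="scene" else [(150,380),(380,230),(330,60)]): print(n,(u,v),W[v,u].round(3))
    m=cv2.inRange(hsv,(4,150,120),(18,255,255)); 
    mm=np.zeros_like(m); mm[y0:y0+60,x0:x0+60]=m[y0:y0+60,x0:x0+60]
    c=max(cv2.findContours(mm,0,2)[0],key=cv2.contourArea); print(cv2.contourArea(c),cv2.minAreaRect(c)); 
    P=W[mm>0]; print("head z pct",np.nanpercentile(P[:,2],[5,50,95]).round(3),np.nanmean(P,0).round(3))
    for b in cv2.boxPoints(cv2.minAreaRect(c)): print(b,ray(s,*b,.03).round(4))
s=S["top"];cv2.imwrite("pics/c1.png",np.hstack([cv2.resize(s["image"][110:270,330:530],(400,320),interpolation=2),cv2.resize(S["scene"]["image"][200:360,90:290],(400,320),interpolation=2)]))
cv2.imwrite("pics/c2.png",np.hstack([cv2.resize(s["image"][110:250,190:330],(400,400),interpolation=2),cv2.resize(S["scene"]["image"][265:405,285:425],(400,400),interpolation=2)]))
E
```

```text
scene (330, 200) [ 0.267  0.037 -0.007]
scene (480, 180) [ 0.037  0.423 -0.001]
scene (100, 220) [ 0.564 -0.518 -0.004]
353.0 ((184.73497009277344, 237.41310119628906), (26.080472946166992, 17.69580841064453), 13.392498016357422)
head z pct [0.014 0.028 0.031] [ 0.554 -0.254  0.027]
[169.99998 243.00002] [ 0.5846 -0.2808  0.03  ]
[174.09871 225.78542] [ 0.5316 -0.3004  0.03  ]
[199.46996 231.82619] [ 0.5259 -0.2295  0.03  ]
[195.37123 249.04079] [ 0.5785 -0.212   0.03  ]
top (150, 380) [ 0.151  0.526 -0.004]
top (380, 230) [ 0.536 -0.078 -0.005]
top (330, 60) [ 1.335  0.041 -0.752]
634.5 ((449.7162170410156, 216.7972869873047), (30.4138126373291, 22.851459503173828), 80.53767395019531)
head z pct [0.019 0.029 0.035] [ 0.563 -0.256  0.028]
[435.94595 203.67566] [ 0.5989 -0.2218  0.03  ]
[458.48648 199.91891] [ 0.6081 -0.2807  0.03  ]
[463.48648 229.91891] [ 0.529  -0.2907  0.03  ]
[440.94595 233.67566] [ 0.5199 -0.2322  0.03  ]
```

```bash
sleep 1
```

```text
(no output)
```

View pics/c1.png

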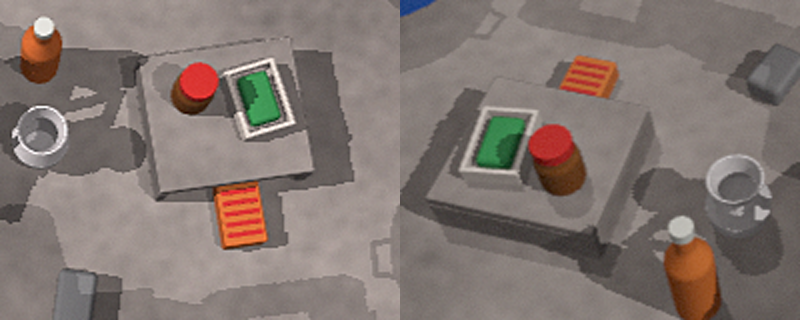

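View pics/c2.png

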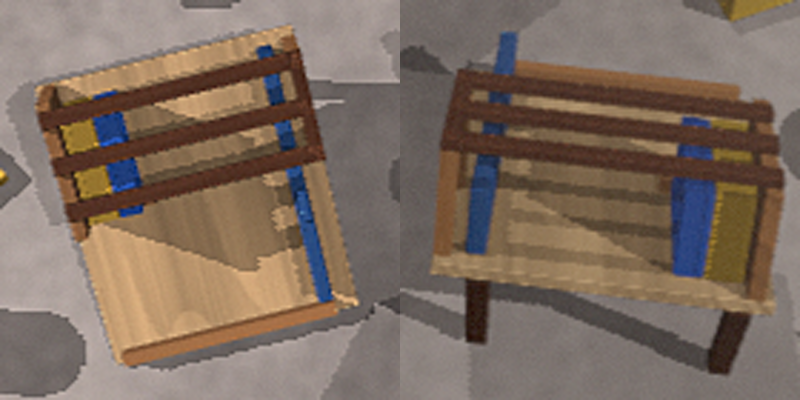

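The crop confirms it: a light orange head with a red grille at top (451,218), sticking out of the ledge, and pink is elsewhere. Rack: side wall, tray and lid are on the left (+y), the stop is on the right, and the foot strip faces the robot. Next I'll get the rack corners accurately.

```bash
python3 - <<'E'
from h import *
for n,(x,y,w,h) in (("top",(195,110,130,135)),("scene",(290,270,135,110))):
    s=snapshot(n); c=s["image"][y:y+h,x:x+w]; k=min(790//w,590//h); c=cv2.resize(c,None,fx=k,fy=k,interpolation=cv2.INTER_CUBIC)
    for i in range(0,w,10): cv2.putText(c,str(x+i),(i*k,8),0,.3,(255,255,255),1); cv2.line(c,(i*k,0),(i*k,h*k),(255,255,255) ,1) if i%20==0 else 0
    for i in range(0,h,10): cv2.putText(c,str(y+i),(0,i*k+4),0,.3,(255,255,255),1); cv2.line(c,(0,i*k),(w*k,i*k),(255,255,255),1) if i%20==0 else 0
    cv2.imwrite(f"pics/r_{n}.png",c); print(c.shape,k)
E
```

```text
(540, 520, 3) 4
(550, 675, 3) 5
```

```bash
sleep 1
```

```text
(no output)
```

View pics/r_top.png

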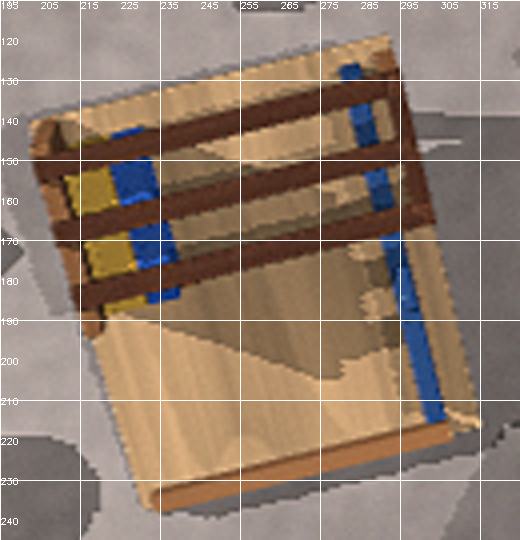

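View pics/r_scene.png

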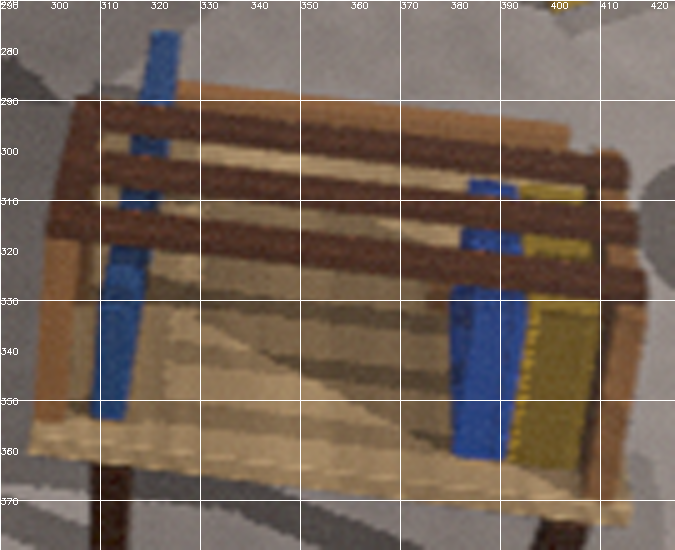

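```bash
cat >> h.py <<'E'
SL=np.radians(28); C28,S28=np.cos(SL),np.sin(SL)
def bed2w(p,pose):  # p in m (bed), pose=(rack x,y,yaw)
    x,y,z=np.asarray(p,float); r=np.array([-.06+x*C28-z*S28, y]); c,s_=np.cos(pose[2]),np.sin(pose[2])
    return np.array([pose[0]+c*r[0]-s_*r[1],pose[1]+s_*r[0]+c*r[1],.018+x*S28+z*C28])
def w2bed(w,pose):
    c,s_=np.cos(pose[2]),np.sin(pose[2]); d=np.asarray(w,float)-[pose[0],pose[1],.018]
    lx=c*d[0]+s_*d[1]+.06; ly=-s_*d[0]+c*d[1]; return np.array([lx*C28+d[2]*S28,ly,-lx*S28+d[2]*C28])
E
python3 - <<'E'
from h import *
from scipy.optimize import least_squares
T=snapshot("top");S=snapshot("scene")
t=[((-14,-121,0),(480,427)),((250,-121,0),(391,36)),((-14,109,0),(143,512)),((250,109,0),(30,122)),((150,-121,93),(432,222)),((150,102,93),(75,308)),((244,102,93),(31,157)),((244,-121,93),(400,68))]
o=[((244,-121,85),(45,237)),((244,102,85),(645,307))]
obs=[(T,np.array(p)/1e3,np.array(c)/4+[195,110]-.4) for p,c in t]+[(S,np.array(p)/1e3,np.array(c)/5+[290,270]-.4) for p,c in o]
f=lambda q:np.concatenate([proj(s,bed2w(p,q))-c for s,p,c in obs])
r=least_squares(f,[.75,.2,.25],x_scale=[.1,.1,.1],loss="soft_l1"); print(r.x.round(4)); print(f(r.x).reshape(-1,2).round(1).tolist())
q=r.x
# depth-check: bed surface residual
W=cloud(T)
for (u,v) in [(255,205),(240,220),(270,190),(300,225)]: print((u,v),W[v,u].round(3),(w2bed(W[v,u],q)*1e3).round(0))
for n,s in(("top",T),("scene",S)):
    W=cloud(s);hsv=cv2.cvtColor(s["image"],cv2.COLOR_BGR2HSV)
    for nm,lo,hi in(("blue",(100,120,50),(125,255,255)),("yel",(22,120,60),(32,255,255))):
        m=cv2.inRange(hsv,lo,hi); vs,us=np.nonzero(m); B=np.array([w2bed(W[v,u],q) for v,u in zip(vs,us)])*1e3
        k=(B[:,0]>-10)&(B[:,0]<260)&(abs(B[:,1])<110)&(B[:,2]>5)&(B[:,2]<80)
        B=B[k]
        for nm2,kk in((("stop",B[:,1]<-20),("lid",B[:,1]>-20)) if nm=="blue" else (("tray",B[:,1]>0),)):
            if kk.sum()>5: print(n,nm2,kk.sum(),"pct5/50/95",np.percentile(B[kk],[3,50,97],axis=0).round(0).tolist())
E
```

```text
[0.6155 0.2284 0.2288]
[[0.3, -0.0], [-0.5, -0.4], [-0.3, -0.7], [-0.5, -0.3], [1.2, 0.0], [-0.1, 0.4], [-0.2, 0.3], [0.2, 0.3], [-0.4, -0.5], [0.4, 0.2]]
(255, 205) [0.599 0.249 0.045] [55. 24.  1.]
(240, 220) [0.562 0.29  0.029] [25. 72. -0.]
(270, 190) [0.635 0.209 0.058] [ 85. -24.   1.]
(300, 225) [ 0.552  0.134 -0.005] [-31. -77.  -9.]
top stop 335 pct5/50/95 [[22.0, -98.0, 38.0], [110.0, -93.0, 55.0], [239.0, -87.0, 65.0]]
top lid 210 pct5/50/95 [[138.0, 42.0, 8.0], [182.0, 50.0, 67.0], [224.0, 60.0, 74.0]]
top tray 12 pct5/50/95 [[138.0, 65.0, 11.0], [171.0, 82.0, 68.0], [232.0, 88.0, 75.0]]
scene stop 317 pct5/50/95 [[30.0, -97.0, 9.0], [230.0, -91.0, 52.0], [240.0, -85.0, 55.0]]
scene lid 408 pct5/50/95 [[140.0, 42.0, 6.0], [229.0, 50.0, 42.0], [232.0, 60.0, 67.0]]
scene tray 27 pct5/50/95 [[137.0, 65.0, 16.0], [228.0, 74.0, 63.0], [233.0, 87.0, 68.0]]
```

```bash
python3 - <<'E'
from h import *
T=snapshot("top");m,p,R=tcp(); W=cloud(T)
print("tcp",p.round(4),"R",R.round(3).tolist())
hsv=cv2.cvtColor(T["image"],cv2.COLOR_BGR2HSV);mk=cv2.inRange(hsv,(0,150,100),(18,255,255));mk[:190]=0;mk[240:]=0;mk[:,:430]=0;mk[:,475:]=0
P=W[mk>0]; P=P[(P[:,2]>.024)]; r=cv2.minAreaRect((P[:,:2]*1e3).astype(np.float32)); print(len(P),r,cv2.boxPoints(r).tolist())
a=ray(T,408.5,207.5,.06);b=ray(T,486,196,.06);c=ray(T,401,138,.06);print("ledge front",a,b,np.linalg.norm(a-b),np.degrees(np.arctan2(*(a-b)[:2])),"backleft",c,np.linalg.norm(a-c))
for n,(u,v),h in(("lota",(350,178),.095),("bottle",(351,125),.17),("pumice",(368,260),.034),("pinktail",(505,410),.02),("jar",(428,153),.075)): print(n,ray(T,u,v,h).round(3))
E
```

```text
tcp [ 0.2536 -0.5711  0.2312] R [[-0.0, 0.406, -0.914], [0.0, -0.914, -0.406], [-1.0, -0.0, -0.0]]
516 ((564.5123901367188, -257.76495361328125), (80.3040542602539, 57.095314025878906), 7.0055317878723145) [[521.1782836914062, -234.32757568359375], [528.1419067382812, -290.99664306640625], [607.8464965820312, -281.20233154296875], [600.8828735351562, -224.53326416015625]]
ledge front [ 0.58433816 -0.14607908  0.06      ] [ 0.61168906 -0.34460402  0.06      ] 0.2004001581632198 -7.8442925816069184 backleft [ 0.76728451 -0.13172615  0.06      ] 0.18350851061451284
lota [0.655 0.004 0.095]
bottle [0.769 0.002 0.17 ]
pumice [ 0.453 -0.042  0.034]
pinktail [ 0.072 -0.379  0.02 ]
jar [ 0.722 -0.198  0.075]
```

Measurements agree with the given sizes:
- Head top is at z≈0.03, 57 mm wide, and sticks out about 74 mm.
- Ledge front measures 200 mm.
- Rack points fit within about 1 px.

The scrubber axis is 7° off world −x. I'll approach the head by turning first, then travelling clear of the blue bucket.

```bash
python3 -m crank '[[0.0854,0,0,0,0.149],[0.0854,0,0,0,0.148],[0.0854,0,-0.0455,-0.012,0],[0.0854,0,-0.0455,-0.012,0],[0.0854,0,-0.0455,-0.012,0]]' 60
python3 -m crank '[[0.0854,0,-0.0455,-0.012,0],[0.0854,0,-0.0455,-0.012,0],[0.0854,0,-0.0455,-0.012,0],[0.0854,0,0,-0.0436,0],[0.0854,0,0,-0.0436,0]]'
python3 -m crank '[[0.0854,0,0,-0.0436,0],[0.0854,0,0,-0.0436,0],[0.0854,0,0,-0.0436,0],[0.0854,0,0,-0.0436,0],[0.0854,0,0,0,0]]'
cat >> h.py <<'E'
def st(target=None):
    m,p,R=tcp(); print("t",round(m["t"],2),"tcp",p.round(4),"yawy",round(float(np.degrees(np.arctan2(R[1,1],R[0,1]))),2),"q",np.degrees(m["q"]).round(0),"F",m["force"].round(1),"gap",round(m["finger_gap"]*85.4,1))
    if target is not None: print("shift tool xyz",(R.T@(np.asarray(target)-p)).round(4))
E
python3 -c "
from h import *
st([.5515,-.2594,.1])"
```

```text
t: 0.95
tcp_pos: [0.2728, -0.43, 0.2312]
tool_rot: [0.706, 0.042, -0.706, 0.042]
force: [-0.3, -0.1, -0.2]
finger_gap: 0.998
t: 1.45
tcp_pos: [0.3784, -0.2785, 0.2314]
tool_rot: [-0.705, -0.043, 0.706, -0.042]
force: [0.7, -2.5, 1.0]
finger_gap: 1.002
t: 1.95
tcp_pos: [0.5572, -0.2596, 0.2314]
tool_rot: [0.707, 0.043, -0.704, 0.045]
force: [-0.8, -0.3, -0.1]
finger_gap: 0.999
t 1.95 tcp [ 0.5572 -0.2596  0.2314] yawy -82.86 q [-35.  29.  84.   0.  67.  47.] F [-0.8 -0.3 -0.1] gap 85.3
shift tool xyz [ 0.1314 -0.0013  0.0062]
```

```bash
python3 -m crank '[[0.0854,0.045,0,0.006,0],[0.0854,0.045,0,0,0],[0.0854,0.045,0,0,0],[0.0854,0.03,0,0,0],[0.0854,0,0,0,0]]'
python3 - <<'E'
from h import *
st([.5515,-.2594,.005])
s=snapshot("scene");cv2.imwrite("pics/a1.png",cv2.resize(s["image"][150:300,100:300],None,fx=4,fy=4,interpolation=2))
E
```

```text
t: 2.45
tcp_pos: [0.5422, -0.2587, 0.0621]
tool_rot: [-0.703, -0.045, 0.709, -0.04]
force: [-0.6, 0.7, 0.2]
finger_gap: 0.996
t 2.45 tcp [ 0.5422 -0.2587  0.0621] yawy -83.11 q [-36.  42.  92.  -0.  47.  47.] F [-0.6  0.7  0.2] gap 85.1
shift tool xyz [ 0.057   0.0022 -0.0096]
```

```bash
sleep 0.1
```

```text
(no output)
```

View pics/a1.png

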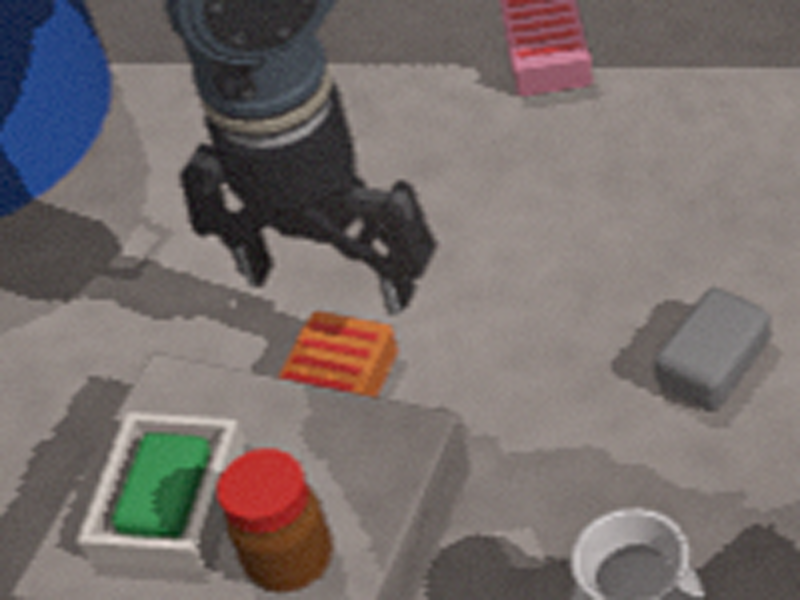

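Fingers are centred over the orange head (crop 340,350), with the jar and dish well behind. Descending.

```bash
python3 -m crank '[[0.0854,0.0,0.002,-0.0096,0],[0.0854,0.03,0,0,0],[0.0854,0.017,0,0,0],[0.0854,0.009,0,0,0],[0.0854,0,0,0,0]]'
python3 -c "
from h import *
st([.5515,-.2594,.005])"
```

```text
t: 3.0
tcp_pos: [0.5566, -0.262, 0.0111]
tool_rot: [0.706, 0.042, -0.705, 0.043]
force: [-0.0, -0.1, 0.5]
finger_gap: 1.0
t 3.0 tcp [ 0.5566 -0.262   0.0111] yawy -83.07 q [-36.  47.  91.   0.  42.  47.] F [-0.  -0.1  0.5] gap 85.4
shift tool xyz [ 0.0061 -0.0032  0.0048]
```

```bash
python3 -m crank '[[0.0854,0.005,-0.002,0.004,0],[0.05,0,0,0,0],[0.05,0,0,0,0],[0.05,0,0,0,0],[0.05,0,0,0,0]]' 60
python3 -c "
from h import *
st([.5515,-.2594,.005])"
```

```text
t: 3.5
tcp_pos: [0.552, -0.2605, 0.0065]
tool_rot: [0.706, 0.042, -0.705, 0.043]
force: [-0.8, -0.1, 5.6]
finger_gap: 0.642
t 3.5 tcp [ 0.552  -0.2605  0.0065] yawy -83.07 q [-36.  47.  92.  -0.  41.  47.] F [-0.8 -0.1  5.6] gap 54.9
shift tool xyz [ 0.0015 -0.0011  0.0004]
```

```bash
python3 -m crank '[[0.05,-0.004,0,0.0,0],[0.05,0,0,0.03,0],[0.05,0,0,0.04,0],[0.05,0,0,0.04,0],[0.05,0,0,0.04,0]]'
python3 -m crank '[[0.05,0,0,0.03,0],[0.05,0,0,0.025,0],[0.05,0,0,0,0],[0.05,0,0,0,0]]'
python3 - <<'E'
from h import *
st()
s=snapshot("top");cv2.imwrite("pics/a2.png",cv2.resize(s["image"][110:410,330:630],None,fx=2,fy=2,interpolation=2))
E
```

```text
t: 4.0
tcp_pos: [0.4013, -0.2779, 0.0093]
tool_rot: [-0.706, -0.043, 0.706, -0.043]
force: [-0.5, -1.1, -2.2]
finger_gap: 0.639
t: 4.4
tcp_pos: [0.348, -0.2853, 0.0093]
tool_rot: [0.706, 0.042, -0.706, 0.042]
force: [0.3, -0.8, -1.7]
finger_gap: 0.636
t 4.4 tcp [ 0.348  -0.2853  0.0093] yawy -83.17 q [-54.  42. 116.   0.  22.  30.] F [ 0.3 -0.8 -1.7] gap 54.3
```

```bash
sleep 0.1
```

```text
(no output)
```

View pics/a2.png

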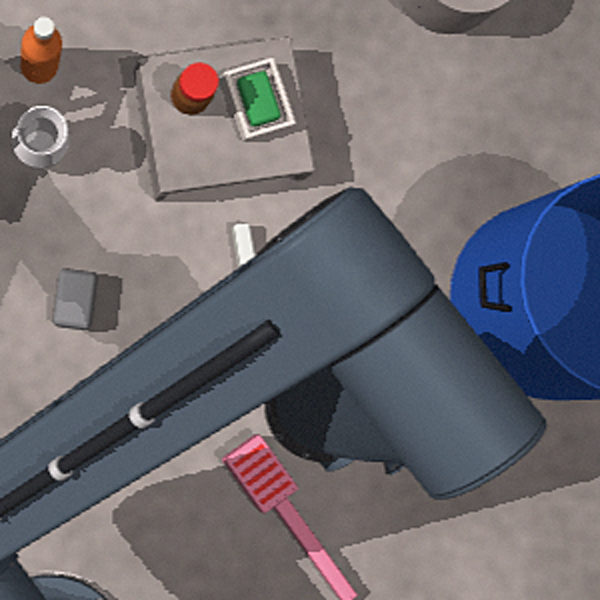

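The butt shows at crop (240,225), about 30 mm clear of the ledge front, and the pink one (260,470) is untouched. Setting down and letting go.

```bash
python3 -m crank '[[0.05,0.003,0,0,0],[0.05,0.0,0,0,0],[0.0854,0,0,0,0],[0.0854,0,0,0,0],[0.0854,0,0,0,0]]'
python3 -m crank '[[0.0854,0,0,0,0],[0.0854,-0.04,0,0,0],[0.0854,-0.045,0,0,0],[0.0854,-0.045,0,-0.03,0],[0.0854,0,0,-0.04,0]]'
python3 - <<'E'
from h import *
st()
S=snapshot("scene");T=snapshot("top")
cv2.imwrite("pics/a3.png",np.hstack([cv2.resize(T["image"][180:380,380:580],(400,400),interpolation=2),cv2.resize(S["image"][90:290,100:300],(400,400),interpolation=2)]))
for s in(S,T):
    W=cloud(s);hsv=cv2.cvtColor(s["image"],cv2.COLOR_BGR2HSV)
    m=cv2.inRange(hsv,(4,150,100),(18,255,255))>0
    k=m&(W[...,2]>.02)&(W[...,2]<.04)&(W[...,0]<.5)&(W[...,0]>.2)&(W[...,1]<-.15)
    if k.sum()>20: print("head",k.sum(),cv2.minAreaRect((W[k][:,:2]*1e3).astype(np.float32)))
    k=(hsv[...,1]<40)&(hsv[...,2]>150)&(W[...,2]>.01)&(W[...,2]<.035)&(W[...,0]<.6)&(W[...,0]>.2)&(W[...,1]<-.15)&(W[...,1]>-.4)
    if k.sum()>20: print("handle",k.sum(),cv2.minAreaRect((W[k][:,:2]*1e3).astype(np.float32)))
E
```

```text
t: 4.95
tcp_pos: [0.3483, -0.2846, 0.0062]
tool_rot: [0.706, 0.043, -0.706, 0.043]
force: [-0.2, 0.1, 0.1]
finger_gap: 1.002
t: 5.45
tcp_pos: [0.4168, -0.2787, 0.138]
tool_rot: [0.708, 0.039, -0.704, 0.044]
force: [1.0, -2.3, 0.2]
finger_gap: 1.001
t 5.45 tcp [ 0.4168 -0.2787  0.138 ] yawy -83.23 q [-47.  29. 105.  -0.  45.  37.] F [ 1.  -2.3  0.2] gap 85.5
head 364 ((365.9627990722656, -282.0010986328125), (87.1688232421875, 56.93447494506836), 6.865860462188721)
handle 367 ((478.9771728515625, -267.9231262207031), (155.6437530517578, 24.796966552734375), 8.880070686340332)
handle 331 ((516.870361328125, -278.1016540527344), (87.26180267333984, 119.8494873046875), 48.59857940673828)
```

```bash
sleep 0.1
```

```text
(no output)
```

View pics/a3.png

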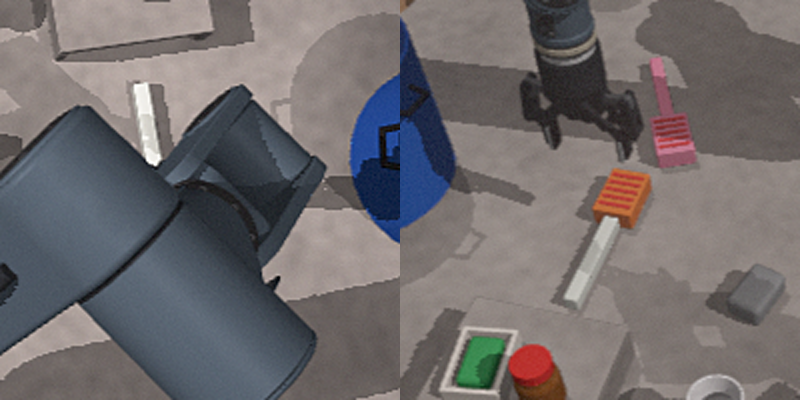

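The scene crop shows the scrubber free on the open shelf, head at crop (622,198) and handle toward the ledge but clear of it. Now I'll go for the handle at scrubber x≈−62.

```bash
python3 -m crank '[[0.06,0,0,0,0],[0.06,0,0,-0.04,0],[0.06,0,0,-0.04,0],[0.06,0,0,0,0],[0.06,0,0,0,0]]' 40
python3 -c "
from h import *
st([.502,-.2655,.006])"
```

```text
t: 6.05
tcp_pos: [0.4931, -0.2661, 0.1315]
tool_rot: [-0.705, -0.044, 0.707, -0.042]
force: [-0.7, 0.7, -0.1]
finger_gap: 0.703
t 6.05 tcp [ 0.4931 -0.2661  0.1315] yawy -83.04 q [-40.  33.  96.  -0.  51.  43.] F [-0.7  0.7 -0.1] gap 60.0
shift tool xyz [ 0.1255  0.0008 -0.0093]
```

```bash
python3 -m crank '[[0.06,0.045,0,-0.009,0],[0.06,0.045,0,0,0],[0.06,0.018,0,0,0],[0.06,0,0,0,0],[0.06,0,0,0,0]]' 40
python3 - <<'E'
from h import *
st([.502,-.2655,.006])
S=snapshot("scene")
cv2.imwrite("pics/a4.png",cv2.resize(S["image"][130:260,130:260],(520,520),interpolation=2))
E
```

```text
t: 6.55
tcp_pos: [0.5019, -0.2658, 0.0247]
tool_rot: [-0.705, -0.043, 0.707, -0.042]
force: [0.4, 1.1, 0.0]
finger_gap: 0.704
t 6.55 tcp [ 0.5019 -0.2658  0.0247] yawy -83.15 q [-39.  44.  98.  -0.  38.  44.] F [0.4 1.1 0. ] gap 60.1
shift tool xyz [ 0.0187 -0.0003 -0.0002]
```

```bash
sleep 0.1
```

```text
(no output)
```

View pics/a4.png

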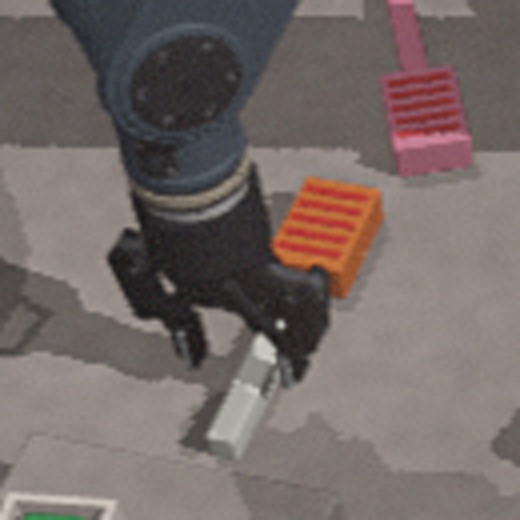

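The fingers straddle the white handle at crop (245,390). Lowering and closing.

```bash
python3 -m crank '[[0.06,0.0185,0,0,0],[0.06,0,0,0,0],[0.012,0,0,0,0],[0.012,0,0,0,0],[0.012,0,0,0,0]]' 90
python3 -m crank '[[0.012,0,0,0,0],[0.012,0,0,0,0],[0.012,-0.02,0,0,0],[0.012,-0.04,0,0,0],[0.012,-0.03,0,0,0]]'
python3 - <<'E'
from h import *
st()
S=snapshot("scene")
cv2.imwrite("pics/a5.png",cv2.resize(S["image"][90:260,110:280],(595,595),interpolation=2))
E
```

```text
t: 7.1
tcp_pos: [0.504, -0.2662, 0.0079]
tool_rot: [0.706, 0.042, -0.705, 0.043]
force: [-2.0, 2.4, 13.4]
finger_gap: 0.205
t: 7.6
tcp_pos: [0.5037, -0.2659, 0.098]
tool_rot: [0.706, 0.043, -0.706, 0.043]
force: [1.1, -1.2, -2.0]
finger_gap: 0.204
t 7.6 tcp [ 0.5037 -0.2659  0.098 ] yawy -83.08 q [-39.  37.  97.   0.  47.  44.] F [ 1.1 -1.2 -2. ] gap 17.4
```

```bash
sleep 0.1
```

```text
(no output)
```

View pics/a5.png

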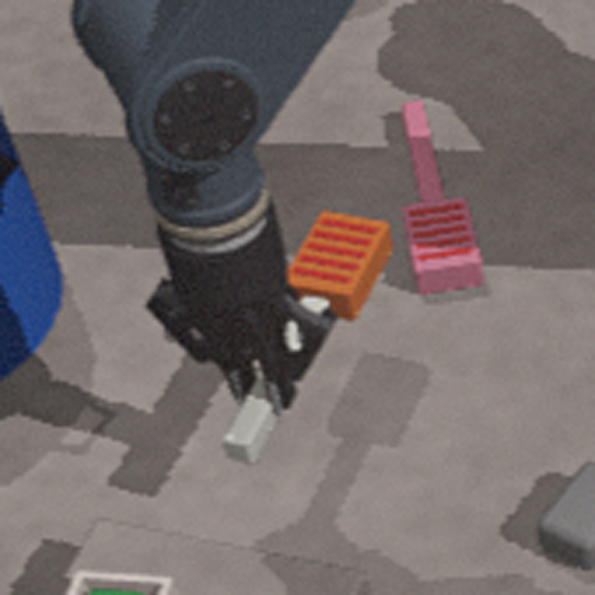

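Lifted, with the handle gripped and the scrubber staying level. Next: raise, move clear of the bucket, then turn it half round (head swinging over −y to +x).

```bash
python3 -m crank '[[0.012,-0.036,-0.02,-0.015,0],[0.012,-0.036,-0.028,-0.019,0],[0.012,-0.036,-0.028,-0.019,0],[0.012,-0.036,-0.028,-0.019,0],[0.012,-0.036,-0.028,-0.019,0]]'
python3 -m crank '[[0.012,0,0,0,-0.12],[0.012,0,0,0,-0.145],[0.012,0,0,0,-0.145],[0.012,0,0,0,-0.145],[0.012,0,0,0,-0.145]]'
python3 -m crank '[[0.012,0,0,0,-0.145],[0.012,0,0,0,-0.145],[0.012,0,0,0,-0.145],[0.012,0,0,0,-0.145],[0.012,0,0,0,-0.145]]'
python3 -m crank '[[0.012,0,0,0,-0.145],[0.012,0,0,0,-0.145],[0.012,0,0,0,-0.145],[0.012,0,0,0,-0.145],[0.012,0,0,0,-0.145]]'
python3 -m crank '[[0.012,0,0,0,-0.145],[0.012,0,0,0,-0.145],[0.012,0,0,0,-0.145],[0.012,0,0,0,-0.145],[0.012,0,0,0,0]]'
python3 - <<'E'
from h import *
st([.453,.176,.28])
S=snapshot("scene");T=snapshot("top")
cv2.imwrite("pics/a6.png",np.hstack([cv2.resize(T["image"][100:300,200:400],(400,400)),cv2.resize(S["image"][90:390,120:420],(400,400),interpolation=2)]))
E
```

```text
t: 8.15
tcp_pos: [0.578, -0.1223, 0.278]
tool_rot: [0.706, 0.043, -0.706, 0.043]
force: [1.5, -0.4, -2.5]
finger_gap: 0.207
t: 8.65
tcp_pos: [0.5775, -0.1233, 0.2762]
tool_rot: [-0.647, -0.284, 0.648, -0.284]
force: [-0.4, -0.7, -0.7]
finger_gap: 0.207
t: 9.15
tcp_pos: [0.5773, -0.1234, 0.2761]
tool_rot: [-0.505, -0.496, 0.505, -0.495]
force: [0.3, 0.2, -1.8]
finger_gap: 0.209
t: 9.65
tcp_pos: [0.5772, -0.1234, 0.276]
tool_rot: [0.296, 0.643, -0.296, 0.641]
force: [0.2, -0.5, -2.0]
finger_gap: 0.21
t: 10.15
tcp_pos: [0.5772, -0.1234, 0.2761]
tool_rot: [0.103, 0.7, -0.102, 0.699]
force: [0.6, 0.1, -2.2]
finger_gap: 0.208
t 10.15 tcp [ 0.5772 -0.1234  0.2761] yawy 73.34 q [-23.  25.  84.  -0.  71. -96.] F [ 0.6  0.1 -2.2] gap 17.8
shift tool xyz [-0.0036  0.2512 -0.2049]
```

```bash
sleep 0.1
```

```text
(no output)
```

View pics/a6.png

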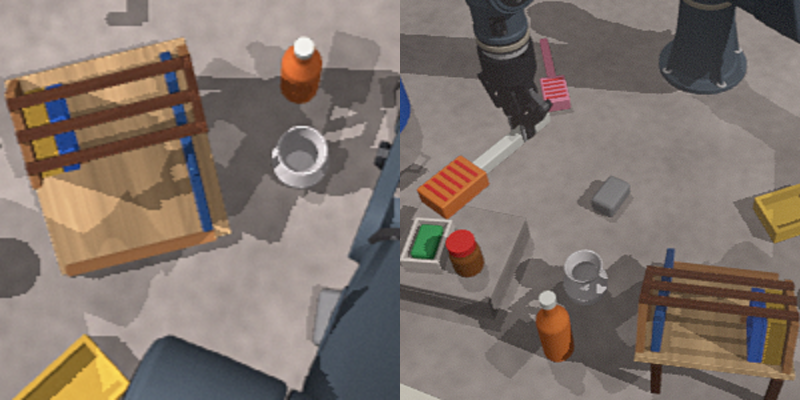

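```bash
python3 -m crank '[[0.012,0,0,0,-0.13],[0.012,0,0,0,-0.13],[0.012,0,0,0,-0.13],[0.012,0,0,0,-0.13],[0.012,0,0.02,0,0]]'
python3 -m crank '[[0.012,0,0.045,-0.008,0],[0.012,0,0.045,-0.008,0],[0.012,0,0.045,-0.008,0],[0.012,0,0.045,-0.008,0],[0.012,0,0.045,-0.008,0]]'
python3 -m crank '[[0.012,0,0.045,-0.008,0],[0.012,0,0.025,-0.003,0],[0.012,0,0,0,0],[0.012,0,0,0,0]]'
python3 - <<'E'
from h import *
q=(.6155,.2284,.2288)
m,p,R=tcp(); st(); c,s_=np.cos(q[2]),np.sin(q[2]); d=p-[q[0],q[1],.018]
print("level lx,y,h mm",np.round([1e3*(c*d[0]+s_*d[1]+.06),1e3*(-s_*d[0]+c*d[1]),1e3*d[2]],1),"want yaw",np.degrees(q[2])+90)
S=snapshot("scene");T=snapshot("top")
cv2.imwrite("pics/a7.png",np.hstack([cv2.resize(T["image"][100:300,170:370],(400,400)),cv2.resize(S["image"][170:390,240:460],(400,400),interpolation=2)]))
for s in(S,T):
    W=cloud(s);hsv=cv2.cvtColor(s["image"],cv2.COLOR_BGR2HSV)
    k=(cv2.inRange(hsv,(4,150,100),(18,255,255))>0)&(W[...,2]>.2)&(W[...,2]<.36)
    if k.sum()>20:
        P=W[k]; d=P-[q[0],q[1],.018]; L=np.c_[c*d[:,0]+s_*d[:,1]+.06,-s_*d[:,0]+c*d[:,1],d[:,2]]*1e3
        print(k.sum(),"head level pct",np.percentile(L,[3,50,97],axis=0).round(0).tolist(), "slope",np.polyfit(L[:,0],L[:,2],1)[0].round(3),cv2.minAreaRect(L[:,:2].astype(np.float32)))
E
```

```text
t: 10.75
tcp_pos: [0.574, -0.106, 0.2763]
tool_rot: [-0.08, 0.702, 0.079, 0.703]
force: [-0.5, 0.9, -1.6]
finger_gap: 0.202
t: 11.25
tcp_pos: [0.4814, 0.108, 0.2765]
tool_rot: [-0.079, 0.703, 0.08, 0.703]
force: [-0.6, 1.1, -1.3]
finger_gap: 0.202
t: 11.65
tcp_pos: [0.456, 0.1721, 0.2766]
tool_rot: [-0.081, 0.702, 0.081, 0.703]
force: [0.4, 0.6, -1.9]
finger_gap: 0.205
t 11.65 tcp [0.456  0.1721 0.2766] yawy 103.13 q [  8.  16.  98.  -0.  66. -96.] F [ 0.4  0.6 -1.9] gap 17.5
level lx,y,h mm [-108.1  -18.7  258.6] want yaw 103.10927435259323
926 head level pct [[-3.0, -45.0, 255.0], [52.0, -19.0, 278.0], [76.0, 6.0, 280.0]] slope -0.125 ((35.438262939453125, -19.36710548400879), (54.04118347167969, 83.687744140625), 89.77655792236328)
738 head level pct [[-7.0, -48.0, 266.0], [32.0, -21.0, 279.0], [74.0, 7.0, 284.0]] slope -0.236 ((84.65225219726562, -2.5535736083984375), (213.91087341308594, 185.83154296875), 85.92728424072266)
```

```bash
sleep 0.1
```

```text
(no output)
```

View pics/a7.png

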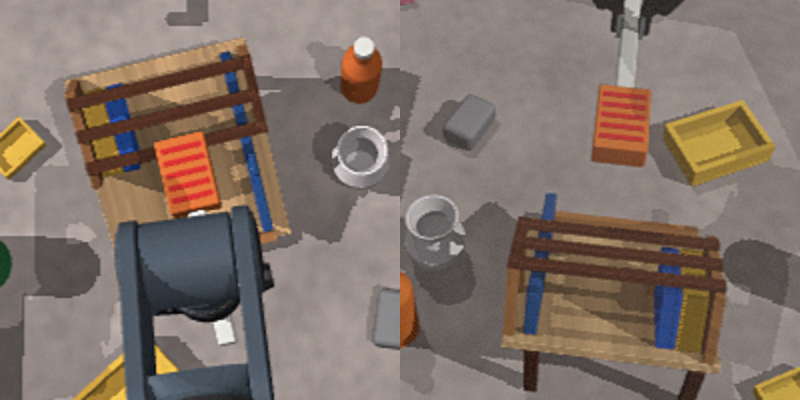

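Head is level (top 280 mm vs TCP 259 mm above the bed origin), aligned with the rack, at bed y≈−19, and short of the flap. Backing off a little and going down to the insertion height.

```bash
python3 -m crank '[[0.012,0.02,0,-0.015,0],[0.012,0.045,0,0,0],[0.012,0.045,0,0,0],[0.012,0.045,0,0,0],[0.012,0,0,0,0]]'
cat >> h.py <<'E'
POSE=(.6155,.2284,.2288)
def lev(w):
    q=POSE;c,s_=np.cos(q[2]),np.sin(q[2]); d=np.atleast_2d(w)-[q[0],q[1],.018]
    return np.c_[c*d[:,0]+s_*d[:,1]+.06,-s_*d[:,0]+c*d[:,1],d[:,2]]*1e3
def look(name):
    st(); m,p,R=tcp(); print("tcp lev",lev(p).round(1),"bed",(w2bed(p,POSE)*1e3).round(1))
    S=snapshot("scene");T=snapshot("top")
    cv2.imwrite(f"pics/{name}.png",np.hstack([cv2.resize(T["image"][110:260,190:340],(400,400),interpolation=2),cv2.resize(S["image"][250:400,280:430],(400,400),interpolation=2)]))
    for n,s in(("scene",S),("top",T)):
        W=cloud(s);hsv=cv2.cvtColor(s["image"],cv2.COLOR_BGR2HSV)
        k=(cv2.inRange(hsv,(4,150,80),(16,255,255))>0)&(W[...,2]>.05)&(W[...,2]<.36)&(W[...,1]>.05)&(W[...,1]<.4)&(W[...,0]<.85)
        if k.sum()>20:
            L=lev(W[k]); B=np.array([w2bed(x,POSE) for x in W[k]])*1e3
            print(n,k.sum(),"head lev",np.percentile(L,[3,50,97],axis=0).round(0).tolist(),"bed",np.percentile(B,[3,50,97],axis=0).round(0).tolist())
    return S,T
E
python3 -c "
from h import *
look('a8')"
```

```text
t: 12.25
tcp_pos: [0.4383, 0.166, 0.1161]
tool_rot: [-0.08, 0.708, 0.079, 0.697]
force: [-1.9, -0.7, -1.6]
finger_gap: 0.205
t 12.25 tcp [0.4383 0.166  0.1161] yawy 102.93 q [  7.  30. 110.  -0.  41. -96.] F [-1.9 -0.7 -1.6] gap 17.5
tcp lev [[-126.8  -20.6   98.1]] bed [-65.9 -20.6 146.1]
scene 743 head lev [[-22.0, -111.0, 102.0], [32.0, -23.0, 115.0], [173.0, 5.0, 173.0]] bed [[35.0, -111.0, 47.0], [81.0, -23.0, 90.0], [241.0, 5.0, 113.0]]
top 1214 head lev [[-23.0, -115.0, 113.0], [87.0, -19.0, 133.0], [172.0, 97.0, 196.0]] bed [[37.0, -115.0, 76.0], [141.0, -19.0, 93.0], [242.0, 97.0, 117.0]]
```

```bash
sleep 0.1
```

```text
(no output)
```

View pics/a8.png

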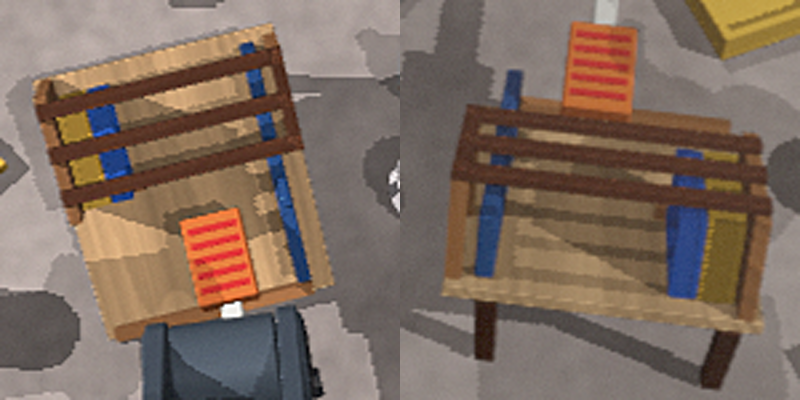

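Well aligned: the head at top crop (218,255) heads for the gap between lid (120,180) and stop (285,200). Sliding in under the flap, just short of touching the bed.

```bash
python3 -m crank '[[0.012,0,0,0.035,0],[0.012,0,0,0.035,0],[0.012,0,0,0.033,0],[0.012,0,0,0,0],[0.012,0,0,0,0]]'
python3 -c "
from h import *
look('a9')"
```

```text
t: 12.85
tcp_pos: [0.5445, 0.1913, 0.1247]
tool_rot: [-0.081, 0.701, 0.081, 0.704]
force: [-0.3, -0.2, -3.1]
finger_gap: 0.206
t 12.85 tcp [0.5445 0.1913 0.1247] yawy 103.09 q [  8.  35.  95.  -0.  50. -95.] F [-0.3 -0.2 -3.1] gap 17.6
tcp lev [[-17.5 -20.1 106.7]] bed [ 34.6 -20.1 102.4]
scene 618 head lev [[91.0, -102.0, 101.0], [157.0, -23.0, 126.0], [171.0, 5.0, 171.0]] bed [[140.0, -102.0, 12.0], [196.0, -23.0, 38.0], [240.0, 5.0, 91.0]]
top 800 head lev [[88.0, -117.0, 122.0], [131.0, -24.0, 156.0], [172.0, 98.0, 198.0]] bed [[138.0, -117.0, 34.0], [194.0, -24.0, 88.0], [243.0, 98.0, 97.0]]
```

```bash
sleep 0.1
```

```text
(no output)
```

View pics/a9.png

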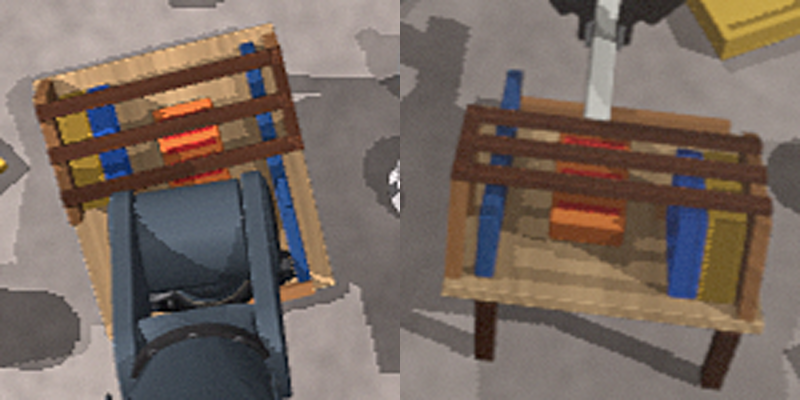

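Head is in the gap under the flap, both dishes upright. Easing the grip to 20 N and lowering the handle so that the nose rides on the bed and the scrubber pivots in the pads.

```bash
python3 -m crank '[[0.012,0,0,0,0],[0.012,0.012,0,0.006,0],[0.012,0.012,0,0.006,0],[0.012,0.012,0,0.006,0],[0.012,0,0,0,0]]' 20
python3 -m crank '[[0.012,0.012,0,0.01,0],[0.012,0.012,0,0.009,0],[0.012,0,0,0,0]]'
python3 -c "
from h import *
look('b1')"
```

```text
t: 13.45
tcp_pos: [0.5563, 0.195, 0.0828]
tool_rot: [-0.081, 0.706, 0.081, 0.699]
force: [-6.9, -1.1, 2.8]
finger_gap: 0.207
t: 13.75
tcp_pos: [0.5769, 0.1994, 0.0591]
tool_rot: [-0.081, 0.704, 0.081, 0.701]
force: [-4.7, -2.6, 0.9]
finger_gap: 0.208
t 13.75 tcp [0.5769 0.1994 0.0591] yawy 103.1 q [  9.  42.  91.  -0.  47. -94.] F [-4.7 -2.6  0.9] gap 17.7
tcp lev [[ 15.8 -19.5  41.1]] bed [ 33.3 -19.5  28.9]
scene 750 head lev [[135.0, -48.0, 105.0], [180.0, -21.0, 120.0], [195.0, 6.0, 158.0]] bed [[171.0, -48.0, 2.0], [220.0, -21.0, 28.0], [240.0, 6.0, 51.0]]
top 766 head lev [[93.0, -117.0, 104.0], [142.0, -22.0, 161.0], [181.0, 98.0, 197.0]] bed [[154.0, -117.0, 25.0], [201.0, -22.0, 88.0], [243.0, 98.0, 98.0]]
```

```bash
sleep 0.1
```

```text
(no output)
```

View pics/b1.png

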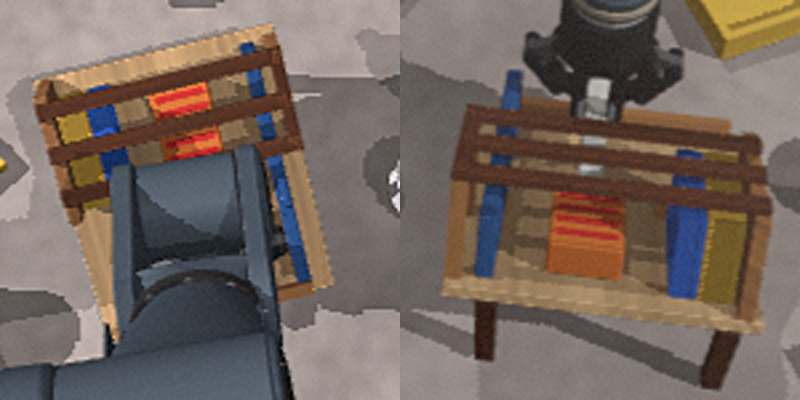

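It pivots smoothly with little force. Now forward and down to the last few mm.

```bash
python3 -m crank '[[0.012,0,0,0.012,0],[0.012,0.002,0,0.010,0],[0.012,0.004,0,0,0],[0.012,0.003,0,0,0],[0.012,0,0,0,0]]'
python3 -c "
from h import *
look('b2')"
```

```text
t: 14.35
tcp_pos: [0.6009, 0.2051, 0.0529]
tool_rot: [-0.081, 0.701, 0.081, 0.704]
force: [-0.2, 1.0, 2.7]
finger_gap: 0.204
t 14.35 tcp [0.6009 0.2051 0.0529] yawy 103.14 q [  9.  44.  88.   0.  48. -94.] F [-0.2  1.   2.7] gap 17.4
tcp lev [[ 40.5 -19.4  34.9]] bed [ 52.2 -19.4  11.8]
scene 888 head lev [[132.0, -50.0, 103.0], [194.0, -22.0, 125.0], [214.0, 5.0, 154.0]] bed [[165.0, -50.0, 2.0], [237.0, -22.0, 28.0], [246.0, 5.0, 56.0]]
top 691 head lev [[91.0, -117.0, 116.0], [165.0, -28.0, 152.0], [209.0, 98.0, 197.0]] bed [[152.0, -117.0, 14.0], [214.0, -28.0, 84.0], [245.0, 98.0, 98.0]]
```

```bash
sleep 0.1
```

```text
(no output)
```

View pics/b2.png

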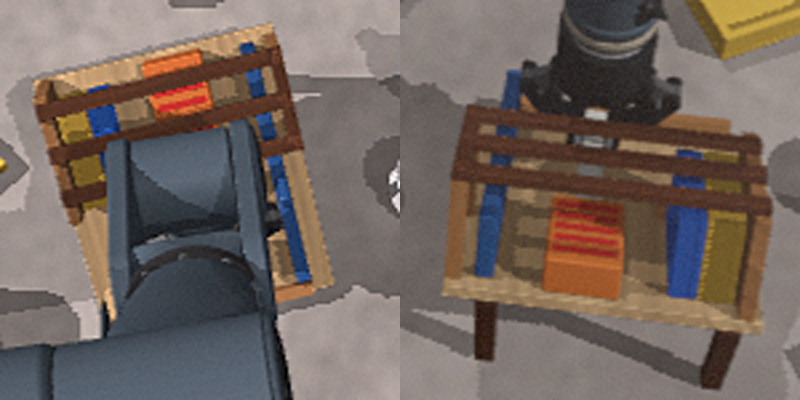

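The head nose is about at bed x 242, with the butt about 8 mm above the strip. I'll shift sideways toward the lid while gripped, then draw down to the strip.

```bash
python3 -m crank '[[0.012,0,0,0,0],[0.012,0,0.01,0,0],[0.012,0,0.01,0,0],[0.012,0,0.01,0,0],[0.012,0,0,0,0]]' 40
python3 -m crank '[[0.012,0.004,0,-0.003,0],[0.012,0.004,0,-0.003,0],[0.012,0,0,-0.001,0],[0.012,0,0,0,0]]' 20
python3 -c "
from h import *
look('b3')"
```

```text
t: 14.95
tcp_pos: [0.5917, 0.2354, 0.0521]
tool_rot: [-0.081, 0.703, 0.081, 0.702]
force: [-2.5, -1.9, 1.5]
finger_gap: 0.207
t: 15.35
tcp_pos: [0.5922, 0.235, 0.0512]
tool_rot: [-0.08, 0.697, 0.082, 0.708]
force: [-1.3, 2.4, 28.4]
finger_gap: 0.203
t 15.35 tcp [0.5922 0.235  0.0512] yawy 103.19 q [ 12.  44.  88.   0.  47. -92.] F [-1.3  2.4 28.4] gap 17.3
tcp lev [[38.8 11.7 33.2]] bed [49.8 11.7 11.1]
scene 879 head lev [[131.0, -19.0, 102.0], [193.0, 8.0, 124.0], [212.0, 35.0, 143.0]] bed [[163.0, -19.0, 2.0], [235.0, 8.0, 27.0], [243.0, 35.0, 34.0]]
top 750 head lev [[93.0, -117.0, 111.0], [164.0, -6.0, 159.0], [206.0, 97.0, 197.0]] bed [[154.0, -117.0, 13.0], [212.0, -6.0, 88.0], [243.0, 97.0, 98.0]]
```

```bash
sleep 0.1
```

```text
(no output)
```

View pics/b3.png

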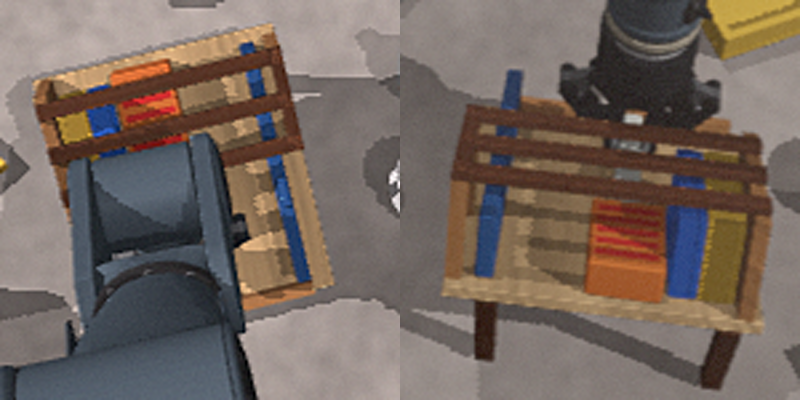

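The fingertips touch the bed (Fz 28 N), so the handle is as low as the grip allows. I'll ease up, let go, and see whether it slides down to the strip by itself.

```bash
python3 -m crank '[[0.012,-0.006,0,0,0],[0.045,0,0,0,0],[0.045,0,0,0,0],[0.045,0,0,0,0],[0.045,-0.01,0,-0.004,0]]'
python3 -m crank '[[0.045,-0.02,0,-0.01,0],[0.045,-0.04,0,-0.02,0],[0.045,-0.04,0,-0.03,0],[0.045,-0.03,0,-0.04,0],[0.045,0,0,-0.03,0]]'
python3 - <<'E'
from h import *
S,T=look('b4')
W=cloud(T);hsv=cv2.cvtColor(T["image"],cv2.COLOR_BGR2HSV)
E
```

```text
t: 15.95
tcp_pos: [0.581, 0.231, 0.0584]
tool_rot: [-0.081, 0.704, 0.081, 0.701]
force: [0.5, -0.3, -0.6]
finger_gap: 0.53
t: 16.45
tcp_pos: [0.4558, 0.2019, 0.1942]
tool_rot: [-0.081, 0.7, 0.081, 0.705]
force: [0.2, 0.3, -0.3]
finger_gap: 0.524
t 16.45 tcp [0.4558 0.2019 0.1942] yawy 103.15 q [ 11.  23. 103.   0.  54. -92.] F [ 0.2  0.3 -0.3] gap 44.8
tcp lev [[-101.6   10.5  176.2]] bed [ -7.   10.5 203.3]
scene 875 head lev [[128.0, -19.0, 100.0], [190.0, 7.0, 122.0], [208.0, 35.0, 145.0]] bed [[160.0, -19.0, 2.0], [232.0, 7.0, 27.0], [240.0, 35.0, 36.0]]
top 980 head lev [[90.0, -115.0, 100.0], [139.0, 5.0, 154.0], [202.0, 97.0, 196.0]] bed [[150.0, -115.0, 12.0], [199.0, 5.0, 88.0], [243.0, 97.0, 97.0]]
```

```bash
sleep 0.1
```

```text
(no output)
```

View pics/b4.png

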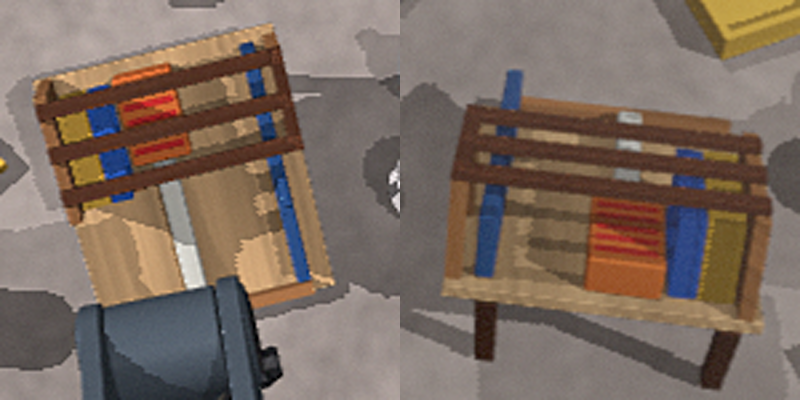

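It lies flat with the head beside the lid. Clearing the arm toward the stop's outer side, then measuring the butt.

```bash
python3 -m crank '[[0.0,0,-0.045,-0.01,0],[0.0,0,-0.045,-0.01,0],[0.0,0,-0.045,-0.01,0],[0,0,-0.04,0,0],[0,0,0,0,0]]'
python3 - <<'E'
from h import *
S,T=look('b5')
for n,s in(("top",T),("scene",S)):
    W=cloud(s);hsv=cv2.cvtColor(s["image"],cv2.COLOR_BGR2HSV)
    k=(hsv[...,1]<60)&(hsv[...,2]>95)&(W[...,1]>.1)&(W[...,1]<.35)
    B=np.array([w2bed(x,POSE) for x in W[k]])*1e3
    B=B[(B[:,0]>-20)&(B[:,0]<160)&(abs(B[:,1]-8)<25)&(B[:,2]>12)&(B[:,2]<30)]
    if len(B)>5: print(n,len(B),np.percentile(B,[1,3,50,97],axis=0).round(1).tolist(),"yaw",np.degrees(np.polyfit(B[:,0],B[:,1],1)[0]).round(1))
im=cv2.resize(T["image"][190:245,225:320],None,fx=8,fy=8,interpolation=2);cv2.imwrite("pics/b5c.png",im)
for x in(0,8): print("butt top pixel for x",x,(proj(T,bed2w((x/1e3,.010,.022),POSE))-[225,190])*8)
E
```

```text
t: 17.05
tcp_pos: [0.4689, 0.0202, 0.1906]
tool_rot: [-0.08, 0.702, 0.078, 0.704]
force: [0.5, -0.8, 0.7]
finger_gap: -0.004
t 17.05 tcp [0.4689 0.0202 0.1906] yawy 102.8 q [ -11.   22.  107.   -0.   51. -114.] F [ 0.5 -0.8  0.7] gap -0.3
tcp lev [[-130.  -169.6  172.6]] bed [ -33.7 -169.6  213.4]
scene 869 head lev [[128.0, -72.0, 100.0], [190.0, 7.0, 122.0], [208.0, 35.0, 137.0]] bed [[160.0, -72.0, 2.0], [232.0, 7.0, 27.0], [240.0, 35.0, 31.0]]
top 983 head lev [[90.0, -116.0, 98.0], [138.0, 4.0, 154.0], [202.0, 97.0, 196.0]] bed [[150.0, -116.0, 14.0], [198.0, 4.0, 88.0], [243.0, 97.0, 97.0]]
top 382 [[5.6, -0.2, 13.5], [8.4, 0.3, 14.7], [71.5, 9.5, 21.6], [140.4, 18.7, 27.8]] yaw -0.4
scene 103 [[6.5, 0.4, 16.6], [7.6, 0.6, 17.8], [63.6, 9.1, 20.2], [114.1, 19.8, 22.3]] yaw -0.4
butt top pixel for x 0 [323.98663569 286.69629163]
butt top pixel for x 8 [317.90408079 264.01548976]
```

```bash
sleep 0.1
```

```text
(no output)
```

View pics/b5c.png

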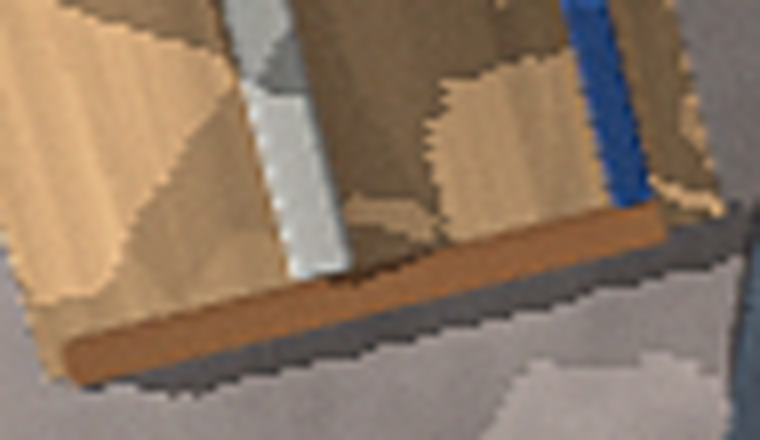

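View pics/b5.png

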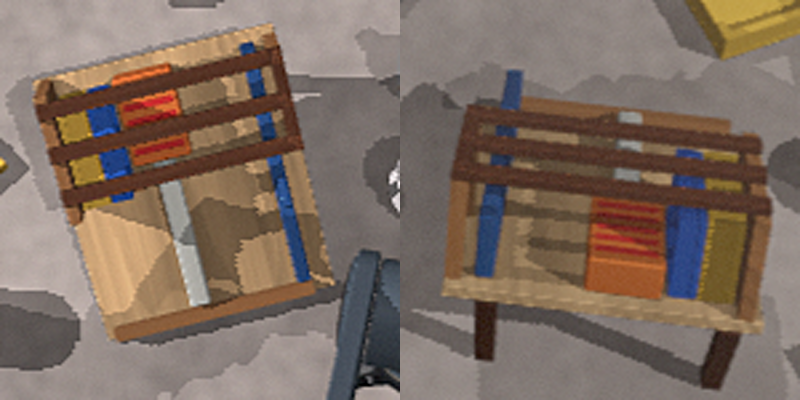

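The butt is about 5 mm above the strip (crop: end at (320,272), strip edge near (324,287)). I'll retake the handle, draw it down the slope, and shift it a little nearer to the lid.

```bash
python3 -m crank '[[0.045,0,0.036,0.033,0],[0.045,0,0.036,0.033,0],[0.045,0,0.036,0.033,0],[0.045,0,0.036,0.033,0],[0.045,0,0.035,0.032,0]]' 20
python3 -m crank '[[0.045,0.045,0,0,0],[0.045,0.04,0,0,0],[0.045,0.03,0,0,0],[0.045,0,0,0,0],[0.045,0,0,0,0]]' 20
python3 -c "
from h import *
st();m,p,R=tcp();print(lev(p))"
```

```text
t: 17.65
tcp_pos: [0.5848, 0.2402, 0.19]
tool_rot: [-0.082, 0.703, 0.082, 0.702]
force: [-0.1, 0.3, 0.1]
finger_gap: 0.529
t: 18.15
tcp_pos: [0.5846, 0.2376, 0.0751]
tool_rot: [-0.081, 0.703, 0.082, 0.702]
force: [1.0, -0.4, 0.5]
finger_gap: 0.524
t 18.15 tcp [0.5846 0.2376 0.0751] yawy 103.24 q [ 12.  42.  88.   0.  50. -91.] F [ 1.  -0.4  0.5] gap 44.8
[[31.95882207 15.92938403 57.12531213]]
```

```bash
python3 -m crank '[[0.045,0.015,-0.006,0,0],[0.045,0.01,0,0,0],[0.012,0,0,0,0],[0.012,0,0,0,0],[0.012,0,0,0,0]]' 30
python3 -c "
from h import *
st();m,p,R=tcp();print(lev(p))"
python3 -m crank '[[0.012,0,0.004,-0.002,0],[0.012,0.001,0,-0.003,0],[0.012,0.002,0,-0.003,0],[0.012,0.001,0,-0.002,0],[0.012,0,0,0,0]]' 
python3 -c "
from h import *
st();m,p,R=tcp();print(lev(p))"
```

```text
t: 18.65
tcp_pos: [0.5866, 0.2303, 0.0507]
tool_rot: [-0.081, 0.703, 0.081, 0.702]
force: [-1.1, -0.6, -0.8]
finger_gap: 0.218
t 18.65 tcp [0.5866 0.2303 0.0507] yawy 103.13 q [ 11.  44.  88.   0.  47. -92.] F [-1.1 -0.6 -0.8] gap 18.6
[[32.29580022  8.37014242 32.73975102]]
t: 19.15
tcp_pos: [0.5802, 0.2332, 0.0486]
tool_rot: [-0.08, 0.699, 0.081, 0.706]
force: [4.0, 2.7, 4.3]
finger_gap: 0.227
t 19.15 tcp [0.5802 0.2332 0.0486] yawy 103.1 q [ 12.  44.  90.   0.  46. -91.] F [4.  2.7 4.3] gap 19.3
[[26.66204945 12.68872006 30.62144392]]
```

```bash
python3 -m crank '[[0.012,0.001,0,-0.003,0],[0.012,0,0,0,0],[0.045,0,0,0,0],[0.045,0,0,0,0],[0.045,-0.03,0,-0.005,0]]'
python3 -m crank '[[0.045,-0.045,0,-0.015,0],[0.03,-0.045,0,-0.02,0],[0.0,-0.03,-0.03,-0.02,0],[0,0,-0.045,-0.01,0],[0,0,-0.045,0,0]]'
python3 -m crank '[[0,0,-0.045,0,0],[0,0,-0.02,0,0],[0,0,0,0,0]]'
cat >> h.py <<'E'
def butt(T,S,name,y=.012):
    for n,s in(("top",T),("scene",S)):
        W=cloud(s);hsv=cv2.cvtColor(s["image"],cv2.COLOR_BGR2HSV)
        k=(hsv[...,1]<60)&(hsv[...,2]>95)&(W[...,1]>.1)&(W[...,1]<.35)
        B=np.array([w2bed(x,POSE) for x in W[k]])*1e3
        B=B[(B[:,0]>-20)&(B[:,0]<160)&(abs(B[:,1]-10)<25)&(B[:,2]>12)&(B[:,2]<30)]
        if len(B)>5: print(n,len(B),np.percentile(B,[1,3,50,97],axis=0).round(1).tolist(),"yaw",np.degrees(np.polyfit(B[:,0],B[:,1],1)[0]).round(1))
    im=cv2.resize(T["image"][190:245,225:320],None,fx=8,fy=8,interpolation=2);cv2.imwrite(f"pics/{name}.png",im)
    print("butt top pixel for x=0",(proj(T,bed2w((0,y,.022),POSE))-[225,190])*8)
E
python3 -c "
from h import *
S,T=look('b6');butt(T,S,'b6c')"
```

```text
t: 19.65
tcp_pos: [0.5642, 0.2291, 0.0714]
tool_rot: [-0.081, 0.706, 0.08, 0.698]
force: [-0.4, 0.3, 0.0]
finger_gap: 0.522
t: 20.15
tcp_pos: [0.5295, 0.098, 0.1961]
tool_rot: [-0.082, 0.703, 0.082, 0.702]
force: [1.3, 0.6, 0.5]
finger_gap: 0.002
t: 20.45
tcp_pos: [0.5466, 0.0324, 0.1946]
tool_rot: [-0.079, 0.703, 0.079, 0.702]
force: [0.6, -0.0, -0.3]
finger_gap: 0.001
t 20.45 tcp [0.5466 0.0324 0.1946] yawy 102.89 q [  -8.   27.   95.   -0.   58. -111.] F [ 0.6 -0.  -0.3] gap 0.1
tcp lev [[ -51.6 -175.2  176.6]] bed [  37.4 -175.2  180.2]
scene 800 head lev [[133.0, -16.0, 102.0], [187.0, 10.0, 120.0], [203.0, 37.0, 141.0]] bed [[165.0, -16.0, 2.0], [228.0, 10.0, 27.0], [239.0, 37.0, 32.0]]
top 880 head lev [[90.0, -116.0, 97.0], [137.0, 9.0, 155.0], [198.0, 98.0, 196.0]] bed [[151.0, -116.0, 13.0], [197.0, 9.0, 88.0], [243.0, 98.0, 98.0]]
top 380 [[-0.5, 1.6, 14.2], [3.6, 1.9, 15.1], [65.6, 11.1, 21.4], [127.9, 20.3, 27.7]] yaw 0.1
scene 107 [[-3.8, 1.7, 12.8], [2.8, 1.9, 17.7], [58.3, 11.0, 20.4], [113.4, 19.7, 22.0]] yaw 0.5
butt top pixel for x=0 [317.98628171 288.15194069]
```

```bash
sleep 0.1
```

```text
(no output)
```

View pics/b6c.png

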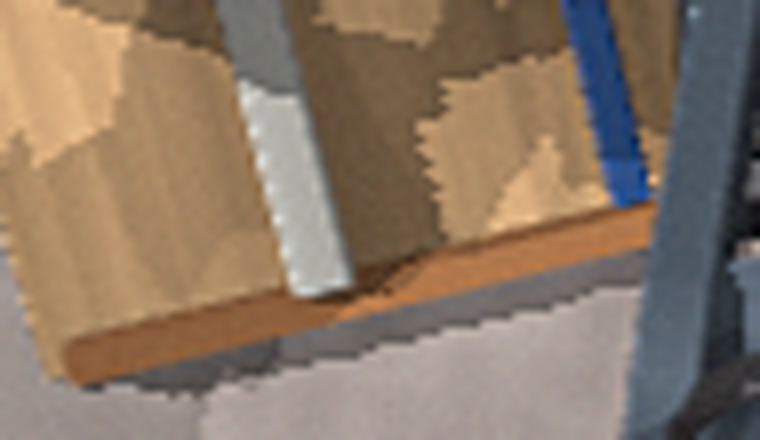

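View pics/b6.png

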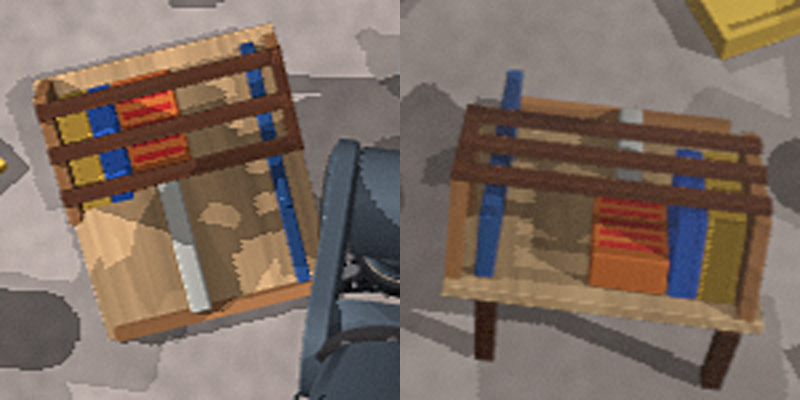

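The butt is now against the strip (end at crop (320,293), where x=0 is expected), and the scrubber lies square beside the lid. Now down outside the stop, fingers shut.

```bash
python3 -m crank '[[0,0,0.02,0.039,0],[0,0,0.02,0.039,0],[0,0.045,0,0,0],[0,0.045,0,0,0],[0,0.03,0,0,0]]' 60
python3 -m crank '[[0,0.01,0,0,0],[0,0,0,0,0],[0,0,0,0,0]]'
python3 -c "
from h import *
S,T=look('b7')"
```

```text
t: 21.05
tcp_pos: [0.6109, 0.0944, 0.0721]
tool_rot: [-0.082, 0.704, 0.082, 0.7]
force: [-0.2, -0.4, -0.5]
finger_gap: 0.001
t: 21.35
tcp_pos: [0.6146, 0.0926, 0.0666]
tool_rot: [-0.081, 0.702, 0.081, 0.703]
force: [0.5, 0.8, 0.2]
finger_gap: -0.002
t 21.35 tcp [0.6146 0.0926 0.0666] yawy 103.18 q [  -2.   42.   90.    0.   48. -105.] F [0.5 0.8 0.2] gap -0.2
tcp lev [[  28.4 -132.1   48.6]] bed [  47.9 -132.1   29.6]
scene 799 head lev [[132.0, -17.0, 102.0], [187.0, 10.0, 120.0], [203.0, 37.0, 144.0]] bed [[165.0, -17.0, 2.0], [228.0, 10.0, 27.0], [234.0, 37.0, 37.0]]
top 784 head lev [[91.0, -115.0, 95.0], [157.0, 15.0, 142.0], [199.0, 98.0, 197.0]] bed [[151.0, -115.0, 10.0], [200.0, 15.0, 62.0], [243.0, 98.0, 98.0]]
```

```bash
sleep 0.1
```

```text
(no output)
```

View pics/b7.png

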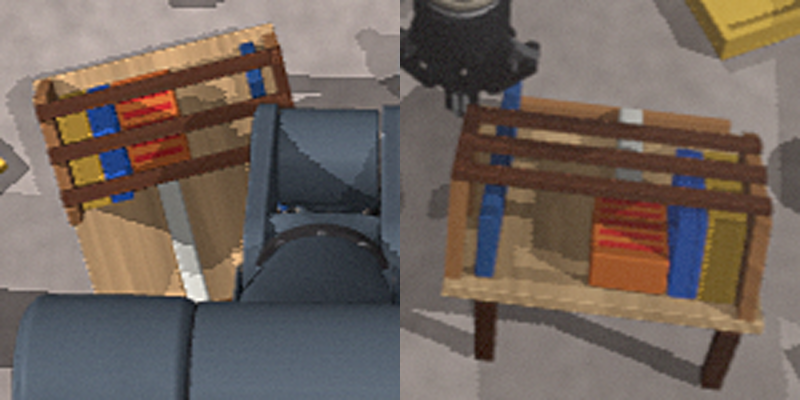

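Fingertips stand outside the panel at push height. Lower 6 mm and push toward the wall, watching the force.

```bash
python3 -m crank '[[0,0.006,0.005,0,0],[0,0,0.01,0,0],[0,0,0.01,0,0],[0,0,0.01,0,0],[0,0,0.01,0,0]]'
python3 -m crank '[[0,0,0.01,0,0],[0,0,0.01,0,0],[0,0,0.01,0,0],[0,0,0.005,0,0],[0,0,0,0,0]]'
cat >> h.py <<'E'
def stop():
    for n in("scene","top"):
        s=snapshot(n);W=cloud(s);hsv=cv2.cvtColor(s["image"],cv2.COLOR_BGR2HSV);m=cv2.inRange(hsv,(100,120,50),(125,255,255))>0
        B=np.array([w2bed(x,POSE) for x in W[m&(W[...,2]>.02)&(W[...,1]>.05)]])*1e3
        k=(B[:,0]>10)&(B[:,0]<250)&(B[:,1]>-115)&(B[:,1]<100)&(B[:,2]>5)&(B[:,2]<80)
        B=B[k]
        print(n,"stop hist",np.histogram(B[:,1],np.arange(-105,80,5)))if 0 else None
        for a,b,nm in((-110,20,"stop"),(25,75,"lid")):
            kk=(B[:,1]>a)&(B[:,1]<b)
            if kk.sum()>5: print(n,nm,kk.sum(),np.percentile(B[kk],[3,50,97],axis=0).round(1).tolist())
E
python3 -c "
from h import *
S,T=look('b8');stop()"
```

```text
t: 21.95
tcp_pos: [0.6034, 0.1365, 0.0598]
tool_rot: [-0.081, 0.702, 0.081, 0.702]
force: [0.2, -2.8, 2.3]
finger_gap: 0.0
t: 22.45
tcp_pos: [0.5953, 0.1712, 0.0595]
tool_rot: [-0.081, 0.703, 0.081, 0.702]
force: [-1.5, 0.4, 3.0]
finger_gap: -0.002
t 22.45 tcp [0.5953 0.1712 0.0595] yawy 103.18 q [  6.  43.  90.   0.  47. -98.] F [-1.5  0.4  3. ] gap -0.1
tcp lev [[ 27.3 -51.1  41.5]] bed [ 43.6 -51.1  23.8]
scene 804 head lev [[132.0, -17.0, 101.0], [187.0, 9.0, 120.0], [203.0, 37.0, 143.0]] bed [[165.0, -17.0, 2.0], [228.0, 9.0, 27.0], [239.0, 37.0, 34.0]]
top 658 head lev [[99.0, -116.0, 101.0], [161.0, 10.0, 166.0], [200.0, 98.0, 197.0]] bed [[153.0, -116.0, 12.0], [206.0, 10.0, 87.0], [243.0, 98.0, 98.0]]
scene stop 223 [[89.0, -35.1, 7.0], [236.5, -29.8, 45.6], [240.1, -24.2, 54.7]]
scene lid 397 [[140.6, 42.5, 5.9], [229.2, 50.1, 41.7], [232.3, 59.9, 67.5]]
top stop 94 [[173.9, -35.9, 16.4], [208.7, -30.8, 53.6], [238.9, -23.8, 60.7]]
top lid 212 [[138.4, 42.2, 6.2], [185.9, 49.8, 67.6], [228.7, 59.5, 73.8]]
```

```bash
sleep 0.1
```

```text
(no output)
```

View pics/b8.png

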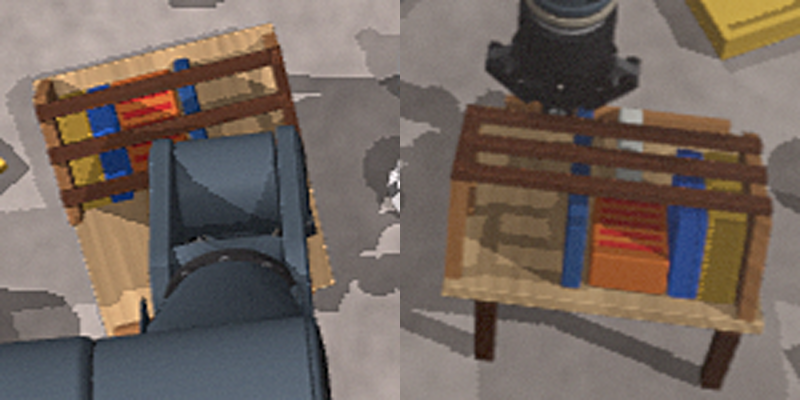

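Works: the inner face is near bed y −24, the head follows next. Going on in small steps until force builds.

```bash
python3 -m crank '[[0,0,0.003,0,0],[0,0,0.003,0,0],[0,0,0.002,0,0],[0,0,0,0,0]]'
python3 -c "
from h import *
st();m,p,R=tcp();print(lev(p), 'Fy',(R.T@m['force'])[1]);stop()"
python3 -m crank '[[0,0,0.002,0,0],[0,0,0.001,0,0],[0,0,0,0,0]]'
python3 -c "
from h import *
st();m,p,R=tcp();print(lev(p), 'Fy',(R.T@m['force'])[1]);stop()"
```

```text
t: 23.05
tcp_pos: [0.5939, 0.1775, 0.0593]
tool_rot: [-0.081, 0.702, 0.081, 0.702]
force: [0.2, -2.5, 1.8]
finger_gap: 0.004
t 23.05 tcp [0.5939 0.1775 0.0593] yawy 103.14 q [  6.  43.  90.  -0.  47. -97.] F [ 0.2 -2.5  1.8] gap 0.3
[[ 27.44490899 -44.71044541  41.29278206]] Fy -2.511791555198855
scene stop 218 [[93.7, -28.1, 7.6], [236.6, -22.5, 45.6], [239.8, -17.0, 55.4]]
scene lid 383 [[141.3, 42.7, 6.0], [229.3, 50.4, 43.7], [232.5, 59.9, 67.5]]
top stop 93 [[171.3, -28.7, 18.8], [208.6, -23.5, 53.7], [239.3, -16.6, 61.4]]
top lid 204 [[138.8, 42.5, 6.6], [182.6, 50.1, 67.5], [229.7, 59.7, 73.3]]
t: 23.45
tcp_pos: [0.5933, 0.1802, 0.0595]
tool_rot: [-0.081, 0.702, 0.081, 0.702]
force: [-0.5, -4.3, 1.3]
finger_gap: -0.001
t 23.45 tcp [0.5933 0.1802 0.0595] yawy 103.15 q [  7.  43.  90.  -0.  47. -97.] F [-0.5 -4.3  1.3] gap -0.1
[[ 27.44494102 -41.86828577  41.48551089]] Fy -4.044736598628118
scene stop 212 [[94.2, -26.2, 8.3], [236.8, -20.7, 43.8], [240.4, -14.9, 55.1]]
scene lid 384 [[140.4, 44.9, 6.2], [228.6, 52.9, 44.0], [231.6, 62.4, 67.6]]
top stop 97 [[172.5, -26.6, 18.6], [208.4, -21.3, 53.9], [239.6, -14.3, 60.4]]
top lid 201 [[138.2, 43.9, 6.9], [181.3, 52.4, 67.1], [224.4, 61.9, 74.4]]
```

```bash
python3 -m crank '[[0,0,0.0015,0,0],[0,0,0,0,0],[0,0,0,0,0]]'
python3 -c "
from h import *
st();m,p,R=tcp();print(lev(p), 'Fy',(R.T@m['force'])[1])"
python3 -m crank '[[0,0,0.001,0,0],[0,0,0,0,0],[0,0,0,0,0]]'
python3 -c "
from h import *
st();m,p,R=tcp();print(lev(p), 'Fy',(R.T@m['force'])[1]);stop()"
```

```text
t: 23.85
tcp_pos: [0.5931, 0.181, 0.0597]
tool_rot: [-0.081, 0.702, 0.08, 0.702]
force: [-0.9, -7.6, 2.7]
finger_gap: -0.002
t 23.85 tcp [0.5931 0.181  0.0597] yawy 103.15 q [  7.  43.  90.  -0.  47. -96.] F [-0.9 -7.6  2.7] gap -0.2
[[ 27.4205146  -41.05175549  41.66759107]] Fy -7.16927641296482
t: 24.15
tcp_pos: [0.5929, 0.1814, 0.0597]
tool_rot: [-0.082, 0.702, 0.08, 0.702]
force: [0.2, -7.8, 3.6]
finger_gap: 0.002
t 24.15 tcp [0.5929 0.1814 0.0597] yawy 103.16 q [  7.  43.  90.  -0.  47. -96.] F [ 0.2 -7.8  3.6] gap 0.2
[[ 27.36125399 -40.61820742  41.71284889]] Fy -7.620715994140959
scene stop 217 [[87.6, -26.3, 8.1], [236.8, -20.6, 45.0], [240.4, -15.1, 55.1]]
scene lid 382 [[140.6, 44.9, 6.2], [228.6, 52.6, 43.6], [231.5, 62.3, 67.5]]
top stop 95 [[172.6, -26.6, 23.9], [209.8, -21.3, 53.5], [239.4, -13.9, 60.5]]
top lid 203 [[137.7, 44.0, 6.7], [180.4, 51.8, 67.1], [223.6, 61.9, 73.7]]
```

The force rises while nothing moves any more, so the row is packed. One firmer press, then back off and look.

```bash
python3 -m crank '[[0,0,0.002,0,0],[0,0,0.001,0,0],[0,0,0,0,0],[0,0,0,0,0]]'
python3 -m crank '[[0,0,-0.01,0,0],[0,0,-0.02,0,0],[0,-0.02,-0.02,-0.01,0],[0,-0.045,0,-0.01,0],[0,-0.045,0,-0.01,0]]'
python3 -m crank '[[0,-0.02,0,-0.04,0],[0,0,-0.03,-0.04,0],[0,0,-0.03,-0.03,0],[0,0,-0.04,0,0],[0,0,-0.04,0,0]]'
python3 -c "
from h import *
S,T=look('c1x');stop();butt(T,S,'c1c',.014)
cv2.imwrite('pics/full.png',np.hstack([cv2.resize(T['image'],(400,300)),cv2.resize(S['image'],(400,300))]))"
```

```text
t: 24.65
tcp_pos: [0.5928, 0.1819, 0.0598]
tool_rot: [-0.083, 0.702, 0.079, 0.702]
force: [-0.1, -16.6, 4.1]
finger_gap: -0.002
t: 25.15
tcp_pos: [0.5734, 0.1307, 0.1693]
tool_rot: [-0.079, 0.703, 0.081, 0.702]
force: [0.5, -0.3, -0.1]
finger_gap: -0.003
t: 25.65
tcp_pos: [0.4984, -0.0308, 0.1898]
tool_rot: [-0.08, 0.702, 0.082, 0.703]
force: [0.5, -0.2, -0.4]
finger_gap: 0.002
t 25.65 tcp [ 0.4984 -0.0308  0.1898] yawy 103.15 q [ -16.   24.  102.    0.   53. -120.] F [ 0.5 -0.2 -0.4] gap 0.1
tcp lev [[-112.8 -225.9  171.8]] bed [ -19.  -225.9  204.7]
scene 763 head lev [[132.0, -11.0, 103.0], [188.0, 15.0, 121.0], [203.0, 41.0, 135.0]] bed [[165.0, -11.0, 3.0], [228.0, 15.0, 27.0], [240.0, 41.0, 31.0]]
top 946 head lev [[90.0, -116.0, 98.0], [135.0, 8.0, 154.0], [197.0, 98.0, 196.0]] bed [[150.0, -116.0, 20.0], [196.0, 8.0, 89.0], [243.0, 98.0, 98.0]]
scene stop 258 [[35.2, -25.9, 7.8], [235.7, -20.6, 51.1], [240.3, -14.8, 55.8]]
scene lid 389 [[139.1, 44.9, 6.1], [228.5, 52.7, 44.8], [231.2, 62.3, 67.5]]
top stop 394 [[20.5, -27.2, 28.2], [110.5, -21.4, 54.6], [237.8, -14.6, 66.4]]
top lid 206 [[137.8, 43.9, 6.5], [180.1, 51.9, 67.0], [224.1, 61.7, 75.1]]
top 385 [[1.3, 2.8, 14.0], [3.7, 3.3, 14.9], [67.1, 12.6, 21.8], [126.6, 22.4, 27.0]] yaw 1.1
scene 114 [[2.3, 3.3, 18.4], [3.1, 3.4, 18.5], [60.9, 12.6, 20.3], [114.5, 21.8, 22.4]] yaw 1.0
butt top pixel for x=0 [311.98572741 289.60763834]
```

```bash
sleep 0.1
```

```text
(no output)
```

View pics/c1x.png

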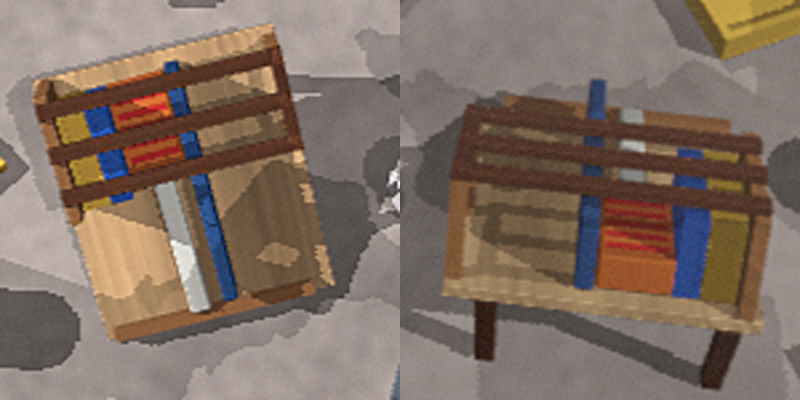

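View pics/c1c.png

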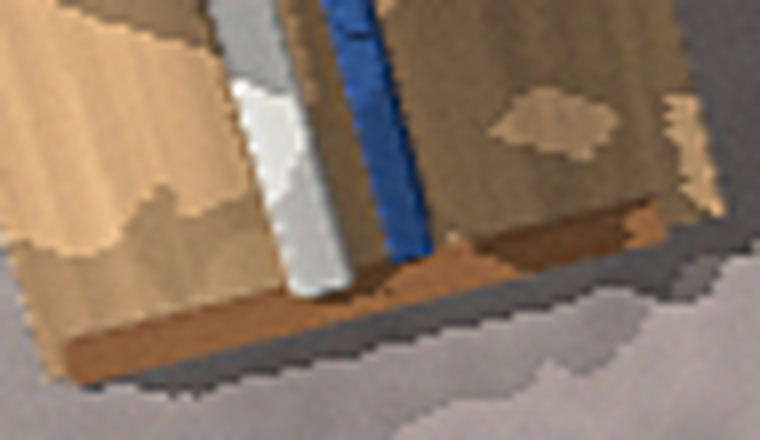

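View pics/full.png

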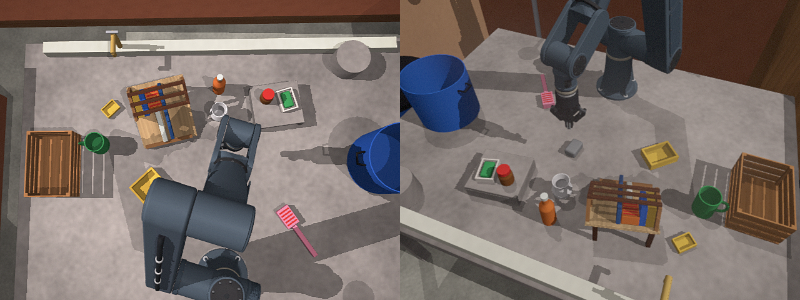

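All packed: head at bed y −11..41, lid and tray upright, butt against the strip. The measured stop travel is ~73 mm against the nominal 75, and the scrubber is yawed about 1°. There is plenty of time, so I'll press once more, more firmly, to square it.

```bash
python3 -c "
from h import *
p=bed2w((.044,-.07,.024),POSE);p[2]=.06;st(p)"
```

```text
t 25.85 tcp [ 0.4992 -0.0309  0.1893] yawy 102.99 q [ -16.   24.  102.    0.   53. -119.] F [ 0.2  0.6 -0.7] gap 0.1
shift tool xyz [0.1297 0.1563 0.1393]
```

```bash
python3 -m crank '[[0,0,0.033,0.029,0],[0,0,0.033,0.029,0],[0,0,0.033,0.029,0],[0,0,0.033,0.029,0],[0,0,0.024,0.023,0]]'
python3 -m crank '[[0,0.04,0,0,0],[0,0.045,0,0,0],[0,0.04,0,0,0],[0,0,0,0,0],[0,0,0,0,0]]'
python3 -c "
from h import *
st();m,p,R=tcp();print(lev(p))"
```

```text
t: 26.35
tcp_pos: [0.5984, 0.1574, 0.1891]
tool_rot: [-0.081, 0.702, 0.083, 0.702]
force: [0.3, -0.5, 0.6]
finger_gap: -0.002
t: 26.85
tcp_pos: [0.5978, 0.154, 0.0641]
tool_rot: [-0.081, 0.703, 0.082, 0.702]
force: [0.1, 0.5, -0.1]
finger_gap: -0.0
t 26.85 tcp [0.5978 0.154  0.0641] yawy 103.21 q [  4.  42.  90.   0.  48. -99.] F [ 0.1  0.5 -0.1] gap -0.0
[[ 25.91482297 -68.41949291  46.08209979]]
```

```bash
python3 -m crank '[[0,0.004,0.01,0,0],[0,0,0.01,0,0],[0,0,0.006,0,0],[0,0,0.003,0,0],[0,0,0.002,0,0]]'
python3 -m crank '[[0,0,0.002,0,0],[0,0,0.001,0,0],[0,0,0,0,0],[0,0,0,0,0]]'
python3 -c "
from h import *
st();m,p,R=tcp();print(lev(p));stop()"
```

```text
t: 27.35
tcp_pos: [0.5926, 0.1818, 0.0619]
tool_rot: [-0.083, 0.702, 0.081, 0.703]
force: [-0.8, -8.6, 5.7]
finger_gap: 0.002
t: 27.75
tcp_pos: [0.5925, 0.1819, 0.0619]
tool_rot: [-0.083, 0.702, 0.079, 0.703]
force: [1.1, -12.1, 5.4]
finger_gap: 0.002
t 27.75 tcp [0.5925 0.1819 0.0619] yawy 103.2 q [  7.  43.  90.  -0.  47. -96.] F [  1.1 -12.1   5.4] gap 0.2
[[ 27.08803104 -40.07530481  43.92901068]]
scene stop 218 [[76.8, -25.9, 8.5], [236.7, -20.6, 44.9], [240.0, -14.8, 55.2]]
scene lid 375 [[140.3, 44.9, 7.5], [228.6, 52.8, 45.2], [231.4, 62.4, 67.5]]
top stop 98 [[171.7, -26.5, 21.9], [208.9, -21.2, 53.3], [239.1, -14.3, 59.2]]
top lid 203 [[138.1, 44.4, 7.1], [181.4, 52.0, 67.6], [229.6, 61.5, 73.5]]
```

```bash
python3 -m crank '[[0,0,0.003,0,0],[0,0,0.002,0,0],[0,0,0,0,0],[0,0,0,0,0]]'
python3 -m crank '[[0,0,0.003,0,0],[0,0,0,0,0],[0,0,0,0,0]]'
python3 -c "
from h import *
st();m,p,R=tcp();print(lev(p));S,T=look('d1');stop();butt(T,S,'d1c')"
```

```text
t: 28.25
tcp_pos: [0.5925, 0.1822, 0.062]
tool_rot: [-0.086, 0.702, 0.078, 0.703]
force: [2.1, -26.7, 6.5]
finger_gap: -0.003
t: 28.55
tcp_pos: [0.5924, 0.1824, 0.0621]
tool_rot: [-0.088, 0.702, 0.076, 0.703]
force: [3.1, -34.3, 6.4]
finger_gap: -0.002
t 28.55 tcp [0.5924 0.1824 0.0621] yawy 103.36 q [  7.  43.  90.  -1.  48. -95.] F [  3.1 -34.3   6.4] gap -0.2
[[ 27.10634668 -39.60030137  44.06661897]]
t 28.55 tcp [0.5924 0.1824 0.0621] yawy 103.36 q [  7.  43.  90.  -1.  48. -95.] F [  3.1 -34.3   6.4] gap -0.2
tcp lev [[ 27.1 -39.6  44.1]] bed [ 44.6 -39.6  26.2]
scene 771 head lev [[132.0, -33.0, 102.0], [187.0, 15.0, 121.0], [204.0, 41.0, 138.0]] bed [[165.0, -33.0, 2.0], [228.0, 15.0, 27.0], [237.0, 41.0, 31.0]]
top 613 head lev [[95.0, -118.0, 107.0], [161.0, 5.0, 166.0], [200.0, 98.0, 198.0]] bed [[156.0, -118.0, 14.0], [207.0, 5.0, 89.0], [243.0, 98.0, 98.0]]
scene stop 226 [[77.8, -25.8, 7.0], [236.6, -20.2, 44.3], [240.1, -14.5, 55.2]]
scene lid 378 [[140.9, 45.0, 6.6], [228.6, 52.9, 44.0], [232.0, 62.3, 67.5]]
top stop 97 [[171.7, -26.2, 16.6], [208.7, -21.0, 53.9], [239.0, -14.0, 59.0]]
top lid 193 [[137.5, 44.2, 7.4], [182.8, 52.7, 67.7], [224.6, 62.0, 72.7]]
scene 103 [[-10.0, 3.3, 12.9], [-1.1, 3.4, 17.8], [57.6, 12.8, 20.3], [112.9, 21.9, 22.3]] yaw 2.0
butt top pixel for x=0 [317.98628171 288.15194069]
```

34 N moves it no farther, so it is snug. Backing off, clearing, and doing a last check.

```bash
python3 -m crank '[[0,0,-0.015,0,0],[0,0,-0.02,0,0],[0,-0.02,-0.02,-0.01,0],[0,-0.045,0,-0.01,0],[0,-0.045,0,-0.01,0]]'
python3 -m crank '[[0,-0.02,0,-0.04,0],[0,0,-0.03,-0.04,0],[0,0,-0.03,-0.03,0],[0,0,-0.04,0,0],[0,0,-0.04,0,0]]'
python3 -m crank '[[0,0,0,0,0],[0,0,0,0,0],[0,0,0,0,0],[0,0,0,0,0],[0,0,0,0,0]]'
python3 -c "
from h import *
S,T=look('e1');stop();butt(T,S,'e1c')
for n,(u,v),h in(('lota',(350,178),.095),('jar',(428,153),.135)): print(n,cloud(T)[v,u].round(3))
cv2.imwrite('pics/efull.png',np.hstack([cv2.resize(T['image'],(400,300)),cv2.resize(S['image'],(400,300))]))"
```

```text
t: 29.25
tcp_pos: [0.5716, 0.1322, 0.1708]
tool_rot: [-0.08, 0.703, 0.08, 0.702]
force: [1.1, 1.0, 0.5]
finger_gap: 0.004
t: 29.75
tcp_pos: [0.4963, -0.0289, 0.1912]
tool_rot: [-0.081, 0.702, 0.081, 0.703]
force: [0.0, 0.4, 0.7]
finger_gap: -0.0
t: 30.25
tcp_pos: [0.4968, -0.0271, 0.1904]
tool_rot: [-0.081, 0.703, 0.082, 0.702]
force: [-0.8, -0.3, 0.2]
finger_gap: -0.002
t 30.25 tcp [ 0.4968 -0.0271  0.1904] yawy 103.23 q [ -16.   24.  103.    0.   54. -119.] F [-0.8 -0.3  0.2] gap -0.2
tcp lev [[-113.5 -221.9  172.4]] bed [ -19.3 -221.9  205.5]
scene 769 head lev [[132.0, -27.0, 103.0], [188.0, 15.0, 121.0], [204.0, 41.0, 135.0]] bed [[165.0, -27.0, 2.0], [229.0, 15.0, 27.0], [239.0, 41.0, 31.0]]
top 932 head lev [[89.0, -117.0, 98.0], [134.0, 8.0, 155.0], [198.0, 98.0, 197.0]] bed [[150.0, -117.0, 18.0], [195.0, 8.0, 90.0], [243.0, 98.0, 98.0]]
scene stop 240 [[38.6, -25.8, 8.9], [236.4, -20.5, 49.9], [239.9, -14.9, 55.0]]
scene lid 383 [[139.2, 45.0, 6.0], [228.3, 52.8, 45.9], [231.8, 62.3, 67.9]]
top stop 396 [[20.1, -26.9, 27.3], [109.7, -21.3, 54.7], [237.9, -14.8, 64.8]]
top lid 204 [[137.8, 44.1, 7.6], [180.7, 52.3, 67.4], [224.2, 61.7, 73.2]]
top 377 [[1.0, 3.1, 13.2], [3.6, 3.5, 14.6], [66.7, 13.0, 21.2], [127.4, 22.3, 27.0]] yaw 1.2
scene 115 [[-3.7, 3.3, 16.4], [-0.7, 3.4, 17.5], [60.2, 12.9, 20.1], [116.5, 21.9, 22.6]] yaw 0.9
butt top pixel for x=0 [317.98628171 288.15194069]
lota [ 0.677 -0.     0.   ]
jar [ 0.706 -0.187  0.135]
```

```bash
sleep 0.1
```

```text
(no output)
```

View pics/e1.png

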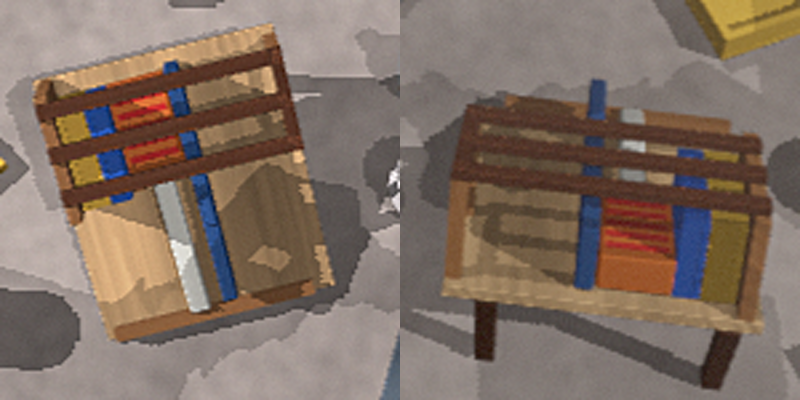

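View pics/efull.png

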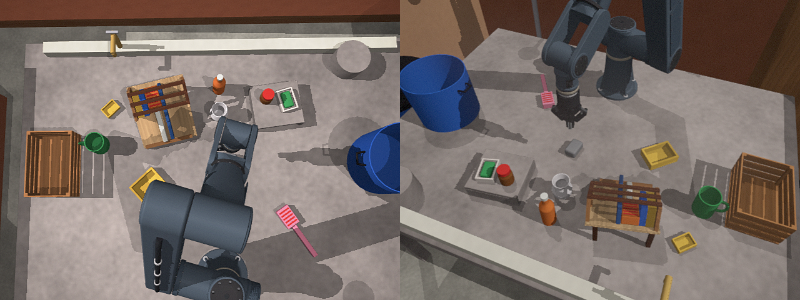

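The row of tray, lid, head and stop stands packed. The butt is on the strip, the other things are where they were, and the robot is clear of everything.

```bash
python3 -c "
from station import manip
print(manip.sign_off())"
```

```text
the job is handed in; nothing more can be done
None
```

The scrubber is packed in the rack, and I handed the job in at about 30 s of robot time. I drew it out by the orange head, set it down and let go clear of the ledge, then took it by the white handle. It went head first under the flap and down onto the bed. I let go once with the handle end about 5 mm short of the foot strip, so I retook the handle and drew it down. Then I pushed the stop shut.

**Last checks:**
- **Scrubber:** it lies flat with the head beside the lid, at bed y about −12 to 43 mm. The handle end is at the strip, within about 2 mm.
- **Tray and lid:** both are upright against the side wall.
- **Stop:** a second press of 34 N moved it only about half a millimetre, so it is snug.
- **Other things:** in the final full views they are where they were, and the robot is clear of everything.

**Small disagreements:** the pictures put the stop's travel at about 73 mm, not the nominal 75 mm, and the lid reads 1 to 2 mm off its packed place. I take these as within the calibration error. The handle is turned about 1° from square, and the firmer press did not change that.

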